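# Close the bayonet lid of the glue pot and hold it home

## Robot

A 7-joint arm with a two-finger parallel gripper is mounted at the origin on the work surface. World frame = base frame: x ahead of the robot, y to its left, z up, the work surface at z = 0. Lengths are in m, angles in rad, forces in N, time in s.
With the tool pointing down it reaches from about 0.425 to 0.925 m from the base axis. Payload 6.8 kg.
Tool frame: the origin (TCP) lies on the front face of the gripper's body, between the roots of the fingers; the fingertips stand 73 mm ahead of it and the grasp point (between the pads) lies 54 mm ahead of it; z points along the fingers, y is the direction in which the jaws open and shut (so a half turn about z gives the same grasp; the last joint's range is limited). The gripper opens to 85 mm and grips with 20 to 120 N. Pads are 22 mm wide; open, the fingers measure 114 mm over their backs; the gripper's body (76 mm by 85 mm) begins 54 mm behind the grasp point. The pads swing forward as they close: fully open they stand 13 mm farther back than shut.
Start: joints at [-0.108, 0.477, 0.022, 1.555, -0.011, 1.109, -0.083], TCP at [0.675, 0, 0.304] pointing down, gripper open.
Joint ranges: [-2.96, 2.96], [-0.34, 2.1], [-1.41, 1.46], [0.24, 2.44], [-1.37, 4.51], [0.17, 1.92], [-2.96, 2.96]. Speed limits (rad/s): [2.39, 2.39, 3.14, 3.14, 3.14, 3.14, 3.14].

## Interface

Orientations are given as [roll, pitch, yaw] about the fixed x, y, z axes, in that order (R = Rz(yaw) Ry(pitch) Rx(roll)).
In Python, from cell import read_state, optics, env, models gives the robot as it stands.
- The arm moves only by the tool move_arm, never from a script. Its argument "series" is a list of rows, each an object with "jaw": the closure, from -1 (fully open) to 1 (shut), so that 0 is half open; "delta_pos": the shift along the tool's x, y, z in mm, a list of three; "rot": the turn, a rotation vector about the tool's x, y, z in rad, a list of three. In form: [{"jaw": jaw, "delta_pos": [dx, dy, dz], "rot": [ax, ay, az]}, ...]. A call has 1 to 12 rows; each row shifts and turns the pose as measured when the row begins, along the tool's axes as they then stand; what a row does not reach is not made up. A row lasts 1/12 s, in which the tool goes at most 41.7 mm and 7.16 degrees, less where a joint would pass 70% of its speed; a pose out of reach is approached as far as the arm can. A call is refused whole if a number of a shift passes 41.7 or a number of a turn 0.125, either way. A call with a gripper value outside its range is refused whole. The fingers move at their own pace and stop on an object; "newtons" is the grip in N (left out, the last holds). Time passes only in rows, so rows that do not move let the fingers close. It gives the time, the measured TCP pose, the force and the opening at its end, in the units of the state.
- read_state(): the state, without advancing time (a new reading comes with each control period).
- optics.read_camera(name): name is "scene" or "side" or "wrist"; returns the picture (480x640x3 uint8, blue, green, red); there is no depth.
- optics.camera_params(name): a dict with "camera_matrix" (3x3 intrinsics, pixels), "cam_to_world" (4x4, takes a point from camera to world coordinates). Camera axes: x right, y up, looking along -z (the intrinsics and any distortion apply to the point x, -y, -z); pixel columns grow to the right and rows downward; lengths in m; the calibration is good to about 2 mm. The wrist camera is an equidistant fisheye: a pixel r from the principal point sees the ray r / f radians off the axis. A picture is of the moment at which its call begins: read the wrist's pose just before it. camera_params takes no time and is no camera call; for the wrist camera it gives the pose at the moment of the call.
- env.hand_in(): hands the job in, once; it reports no verdict.
Trained networks look in the newest picture that a camera, given by its name, has taken for a name from the list of things; names that differ only in an ending like _2 or _b are one class to them, and where a whole thing is asked for, a point or a joint stands for the part that bears it (a point fixed in the world has none). Each returns a list of dicts, best first, with "p" (0 to 1); they miss things now and then, are a little off and sometimes report something else, mostly with a low value. They report only what shows in the picture. A call takes as long as a camera call.
- models.search_frame(thing, camera): "centre" ([row, column] in pixels, amid what is visible of it).
- models.trace(thing, camera): "pixels" (480x640 bool, what is visible of it) and "centre" ([row, column] in pixels, amid what is visible of it).
- models.spot_point(thing, camera): "centre" ([row, column] in pixels: a listed point, or the origin of a listed thing).
The state is a dict: "time": time; "q": joint angles; "qvel": joint speeds; "joint_torque": joint torques, N m; "tcp_pos": TCP position; "tool_rot": TCP orientation; "ft_force": force on the tool from outside, world axes, zero at the start; "moment": the same for the moment, N m; "width": finger opening in m.
Only numpy, scipy, OpenCV 4.12 (cv2) and the standard library are available. Lean on these libraries where they do the work, as an engineer would, in place of code of your own. Each camera call takes 0.05 s, during which the arm holds its last target.

## Task

Close the grey glue pot: set its loose blue lid level on the mouth with the two side pins in the two notches, push it down against the spring, and turn it a quarter turn clockwise (seen from above) to its stop. Finish while still holding the lid by its black handle and pressing it fully down, flush on the rim, so that the seal can take: do not let go at the end. Leave the other things on the table where they are.

Things in the scene. Friction and masses are not known exactly. Their poses are not given: they have to be found in the camera images.
- pot: Grey round glue pot with a blue band, bolted to the table: 90 mm outside diameter, 80 mm high, on a dark foot 116 mm across and 10 mm high. Origin at the centre of its underside, z up. Its mouth is a brass lip 8 mm thick with a bore of 48 mm; below the lip is free space of radius 33 mm, where stops let a pin turn only clockwise from its notch, by 90 to 94 degrees.
- pot_rim (a point): Centre of the pot's mouth at the height of the rim's top, 80 mm above the table; axes as the pot's.
- pot_notch (a point): One of the two notches in the brass lip, at the rim's top, 28 mm from the mouth's centre along the pot's +x; the other lies opposite, along -x. Each is 15 mm wide, reaches out to radius 33 mm and is marked by a red dot on the rim; green dots along +y and -y mark the locked position of the pins.
- follower (a joint): Spring-loaded white disc (43 mm across) inside the pot's mouth: how far it is pushed down, m. At 0 its top is 10 mm below the rim. It pushes up with about 4 N at 0 and 0.5 N more per mm (11 N with the lid flush, which is 0.014).
- lid: Loose blue round lid, 80 mm across, flange 6 mm thick, 0.13 to 0.25 kg. Origin at the centre of the flange's underside, z up. It stands on its plug, origin 24 mm above the table. The plug is 44 mm across, 24 mm deep, bevelled at the foot. Flush means origin at the rim's height. Set in the notches it rests on the follower, origin 14 mm above the rim (19 mm if the pins stand on the lip).
- lid_handle (a point): Middle of the black bar handle on the lid, on the lid's axis, 21 mm above its origin; axes as the lid's. The bar is 50 mm long along x, 14 mm wide along y, and 30 mm high (6 to 36 mm above the lid's origin), with a white line along its top: grip it across its width, from above.
- lid_pin (a point): One of the two pins on the plug, 25 mm from the lid's axis along its +x, 16 mm below its origin; the other is opposite, so a half turn changes nothing. Pins are 10 mm wide, 6 mm high and reach out to radius 31 mm. They pass under the lip, and the lid can turn, only with the lid's origin less than 5 mm above the rim; if let go when turned, the spring lifts it back to 5 mm.
- tape: Bystander, to be left alone: roll of yellow tape lying flat, 60 mm across, 22 mm high. Origin at the centre of its underside.
- brush: Bystander, to be left alone: paint brush lying flat, 190 mm long. Its long axis is its x.
- sanding_block: Bystander, to be left alone: cork sanding block 70 x 45 x 28 mm. Origin at the centre of its underside.
- foam_arc: Bystander, to be left alone: C-shaped off-white foam piece lying flat, about 175 mm across, 35 mm high, open towards its -x. Origin at the centre of its underside.
- paint_jar: Bystander, to be left alone: white jar with red cap, 60 mm across, 70 mm high. Origin at the centre of its underside.
- brush_jar: Bystander, to be left alone: blue ceramic jar 76 mm across, 90 mm high, brushes standing in it up to 180 mm. Origin at the centre of its underside.
- glue_bottle: Bystander, to be left alone: white bottle with orange cap, 52 mm across, 130 mm high. Origin at the centre of its underside.

How it is judged:
By the outcome, as a careful person would: the job done as asked, in the order asked, and still so for the second after the job is handed in, while the arm keeps its last pose, push and grip.
It also fails if it takes over 48 s, if anything falls off the work surface, if the arm or the gripper's body presses on something with over 40 N, if the wrist force passes 120 N, or if a joint passes its speed limit or range.

## Working session

There is one attempt and no reset: what is moved stays moved. The work goes in short steps, Python scripts to look and compute and a tool call to move; the robot and the scene stay as the last step left them, time stands still between calls to the robot, and variables do not carry over. Pictures are saved under pics/ and viewed, and the job is handed in when it is done.

Besides the shell and the picture viewer there is one more tool, called after "Request:" as name(argument=value, ...) on one line, values as JSON. move_arm: Moves the arm, as the interface text tells. Its arguments: {"type":"object","properties":{"series":{"type":"array"},"newtons":{"type":"number"}},"required":["series"]}

```bash
mkdir -p pics; ls
python3 - <<'E'
from cell import read_state, optics, env, models
import cv2
s=read_state();print(s)
for c in ["scene","side","wrist"]:
    im=optics.read_camera(c);cv2.imwrite(f"pics/{c}0.png",im)
    p=optics.camera_params(c);print(c,p)
E
```

```text
pics
{'time': 0.0, 'q': array([-0.1080511 ,  0.4778213 ,  0.02234807,  1.55644482, -0.01150156,
        1.10927976, -0.08308293]), 'qvel': array([ 0.00246348, -0.00037579,  0.00069247,  0.00079027,  0.0013848 ,
        0.00084509,  0.00076686]), 'joint_torque': array([-5.45967814e-04, -5.96443820e+01,  1.60769675e+00, -2.81194621e+01,
        1.24063640e-02,  9.39900521e-03,  2.20753498e-05]), 'tcp_pos': array([ 6.74548322e-01, -4.18978947e-05,  3.02914335e-01]), 'tool_rot': array([-3.13977301e+00,  1.38637739e-04,  1.57077819e+00]), 'ft_force': array([0.05785843, 0.4824917 , 0.03950904]), 'moment': array([0.02615269, 0.03085495, 0.02006614]), 'width': 0.08577440172735014}
scene {'camera_matrix': array([[497.90688447,   0.        , 324.65660649],
       [  0.        , 497.90688447, 240.63127139],
       [  0.        ,   0.        ,   1.        ]]), 'cam_to_world': array([[ 0.71544197, -0.3908746 ,  0.57910261,  1.28064035],
       [ 0.69845094,  0.37927367, -0.60689189, -0.76413782],
       [ 0.01758025,  0.83867069,  0.54435504,  0.73237353],
       [ 0.        ,  0.        ,  0.   
[... 299 characters left out ...]
-0.65439219,  0.75244913,  0.73509512],
       [ 0.01974649,  0.75344191,  0.65721789,  0.70737775],
       [ 0.        ,  0.        ,  0.        ,  1.        ]])}
wrist {'camera_matrix': array([[371.64829954,   0.        , 319.89357457],
       [  0.        , 371.64829954, 235.66498694],
       [  0.        ,   0.        ,   1.        ]]), 'cam_to_world': array([[ 9.99998596e-01, -1.50803932e-03,  7.30841981e-04,
         6.74578018e-01],
       [ 1.23976816e-03,  9.59170634e-01,  2.82825315e-01,
         7.27962185e-02],
       [-1.12751386e-03, -2.82824012e-01,  9.59171156e-01,
         3.73217221e-01],
       [ 0.00000000e+00,  0.00000000e+00,  0.00000000e+00,
         1.00000000e+00]])}
```

View pics/scene0.png

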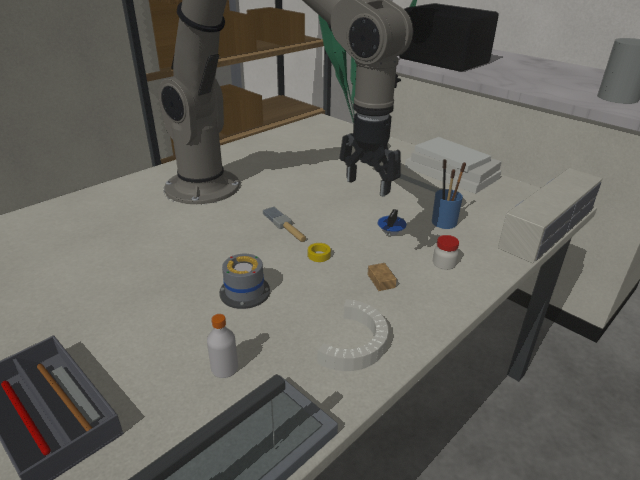

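View pics/side0.png

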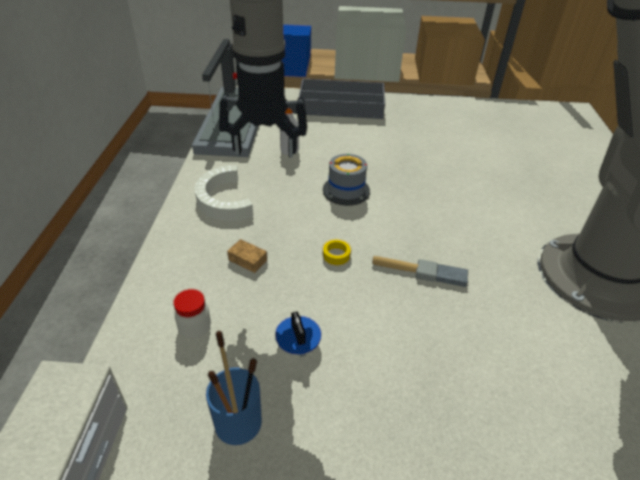

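View pics/wrist0.png

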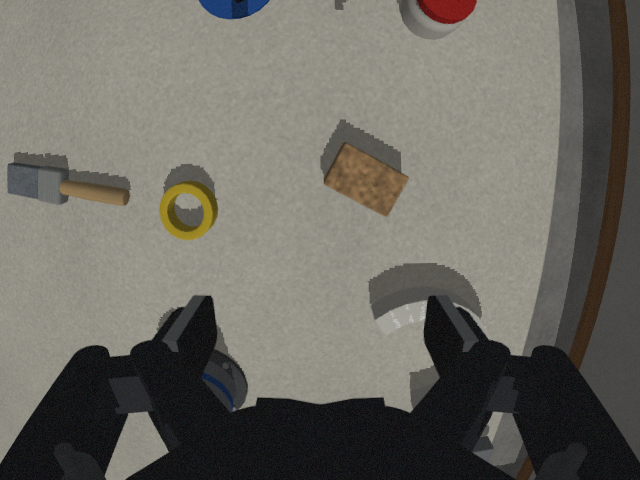

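The scene view shows the pot near pixel (243,278), the lid with its black handle near (392,223), and the brush jar and red-capped jar close to the lid. The side view shows the lid at about (298,335) and the pot at (348,175). The wrist view cuts the lid off at its top edge. Next I'll triangulate.

```bash
cat > h.py <<'E'
from cell import read_state, optics, env, models
import cv2, numpy as np
from scipy.optimize import least_squares
from scipy.spatial.transform import Rotation as Rot
def proj(c,P,par=None):
    par=par or optics.camera_params(c)
    K=par["camera_matrix"];T=np.linalg.inv(par["cam_to_world"])
    P=np.atleast_2d(P);X=P@T[:3,:3].T+T[:3,3];X=X*[1,-1,-1]
    if c=="wrist":
        r=np.hypot(X[:,0],X[:,1])+1e-12;th=np.arctan2(r,X[:,2])
        return np.c_[K[0,0]*th*X[:,0]/r+K[0,2],K[1,1]*th*X[:,1]/r+K[1,2]]
    return np.c_[K[0,0]*X[:,0]/X[:,2]+K[0,2],K[1,1]*X[:,1]/X[:,2]+K[1,2]]
def ray(c,uv,par=None):
    par=par or optics.camera_params(c)
    K=par["camera_matrix"];T=par["cam_to_world"]
    a=np.array([(uv[0]-K[0,2])/K[0,0],(uv[1]-K[1,2])/K[1,1]])
    if c=="wrist":
        th=np.hypot(*a);d=np.r_[a/th*np.sin(th),np.cos(th)]
    else: d=np.r_[a,1]
    d=T[:3,:3]@(d*[1,-1,-1]);return T[:3,3],d/np.linalg.norm(d)
def atz(c,uv,z,par=None):
    o,d=ray(c,uv,par);return o+d*(z-o[2])/d[2]
E
python3 - <<'E'
from h import *
for c in ["scene","side","wrist"]:
    optics.read_camera(c)
    for t,z in [("lid",.024),("lid_handle",.045),("pot_rim",.08),("pot_notch",.08),("lid_pin",.008)]:
        for d in models.spot_point(t,c)[:3]:
            uv=d["centre"][::-1];print(c,t,round(d["p"],2),np.round(uv,1),atz(c,uv,z).round(4))
for c in ["scene","side"]:
    for t,z in [("tape",.011),("brush",.01),("sanding_block",.014),("foam_arc",.02),("paint_jar",.035),("brush_jar",.05),("glue_bottle",.06)]:
        for d in models.search_frame(t,c)[:1]:
            uv=d["centre"][::-1];print(c,t,round(d["p"],2),np.round(uv,1),atz(c,uv,z).round(4))
E
```

```text
scene lid 0.55 [391.1 226.5] [0.6044 0.2076 0.024 ]
scene lid_handle 0.75 [392.3 214.7] [0.5878 0.2312 0.045 ]
scene pot_rim 0.57 [244.8 261.7] [ 0.5223 -0.228   0.08  ]
scene pot_notch 0.65 [249.9 273. ] [ 0.5636 -0.2464  0.08  ]
scene lid_pin 0.73 [319.3 255.2] [ 0.5483 -0.0153  0.008 ]
scene lid_pin 0.71 [388.1 228.9] [0.5912 0.2133 0.008 ]
scene lid_pin 0.61 [251.9 275.2] [ 0.4948 -0.1914  0.008 ]
side lid 0.7 [299.7 335.1] [0.5907 0.2207 0.024 ]
side lid_handle 0.7 [297.7 325.6] [0.5944 0.2172 0.045 ]
side lid_handle 0.17 [333.6 163.4] [ 0.5564 -0.2872  0.045 ]
side pot_rim 0.84 [347.1 162.3] [ 0.5243 -0.2412  0.08  ]
side pot_notch 0.8 [334.8 161.9] [ 0.5531 -0.2399  0.08  ]
wrist pot_notch 0.19 [204.2 381.7] [ 0.5558 -0.1711  0.08  ]
wrist lid_pin 0.63 [249.6   9. ] [0.6054 0.1981 0.008 ]
scene tape 0.74 [317.  254.1] [ 0.5437 -0.0191  0.011 ]
scene sanding_block 0.81 [384.2 277.2] [0.7276 0.0241 0.014 ]
scene foam_arc 0.81 [358.3 348.8] [ 0.8428 -0.2027  0.02  ]
scene paint_jar 0.68 [445.9 253.7] [0.791  0.1875 0.035 ]
scene brush_jar 0.62 [446.9 205.3] [0.6683 0.3794 0.05  ]
scene glue_bottle 0.97 [221.3 348.4] [ 0.688  -0.4141  0.06  ]
side tape 0.81 [338.3 246.5] [ 0.5331 -0.0236  0.011 ]
side brush 0.7 [431.5 269.8] [0.3439 0.0263 0.01  ]
side sanding_block 0.84 [250.3 258.3] [0.7096 0.0321 0.014 ]
side foam_arc 0.73 [218.6 197.6] [ 0.8156 -0.154   0.02  ]
side paint_jar 0.56 [344.6 179.9] [ 0.5272 -0.2337  0.035 ]
side brush_jar 0.74 [232.7 398. ] [0.6757 0.3619 0.05  ]
side glue_bottle 0.74 [246.6 256.2] [0.7063 0.0738 0.06  ]
```

Request:
move_arm(series=[{"jaw":-1,"delta_pos":[35,-20,0],"rot":[0,0,0]},{"jaw":-1,"delta_pos":[35,-20,0],"rot":[0,0,0]},{"jaw":-1,"delta_pos":[35,-20,0],"rot":[0,0,0]},{"jaw":-1,"delta_pos":[30,-20,0],"rot":[0,0,0]},{"jaw":-1,"delta_pos":[0,0,0],"rot":[0,0,0]}])

```text
time: 2.17
tcp_pos: [0.5937, 0.1359, 0.3029]
tool_rot: [3.14, 0.002, 1.562]
ft_force: [0.8, 0.6, 0.4]
width: 0.0852
```

```bash
cat > look.py <<'E'
import sys
from h import *
n=sys.argv[1]
par=optics.camera_params("wrist");im=optics.read_camera("wrist");cv2.imwrite(f"pics/{n}.png",im)
s=read_state();print(s["time"].__round__(2),s["tcp_pos"].round(4),s["tool_rot"].round(4),s["q"].round(3),s["ft_force"].round(1),s["moment"].round(2),round(s["width"],4))
np.save("par.npy",par,allow_pickle=True)
for a in sys.argv[2:]:
    t,z=a.split(":")
    for d in models.spot_point(t,"wrist")[:3]:
        uv=d["centre"][::-1];print(t,round(d["p"],2),np.round(uv,1),atz("wrist",uv,float(z),par).round(4))
E
python3 look.py w1 lid:.024 lid_handle:.045
```

```text
2.22 [0.5953 0.133  0.3031] [3.1386 0.0038 1.5599] [-0.308  0.371 -0.021  1.719  0.014  1.05  -0.345] [ 0.1 -0.8  0.2] [ 0.04 -0.02 -0.  ] 0.0857
lid 0.92 [319.4 112.8] [0.5943 0.2235 0.024 ]
lid_handle 0.72 [317.6 112.9] [0.5928 0.2225 0.045 ]
lid_handle 0.39 [426.6 297. ] [0.7009 0.0462 0.045 ]
```

View pics/w1.png

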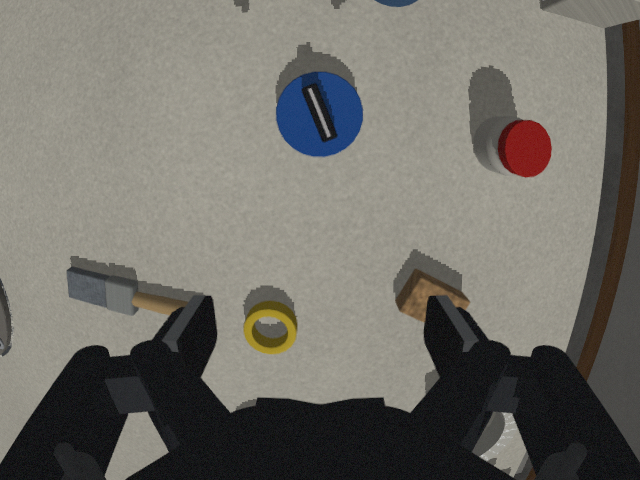

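The wrist view shows the lid at about (319,113), with the white handle line running from roughly (309,89) to (330,138). I'll measure it precisely by colour.

```bash
cat > lidm.py <<'E'
import sys
from h import *
n=sys.argv[1];z0=float(sys.argv[2]) if len(sys.argv)>2 else .024
im=cv2.imread(f"pics/{n}.png");par=np.load("par.npy",allow_pickle=True).item()
hsv=cv2.cvtColor(im,cv2.COLOR_BGR2HSV)
b=cv2.inRange(hsv,(105,120,40),(130,255,255))
N,L,S,C=cv2.connectedComponentsWithStats(b)
best=[i for i in range(1,N) if S[i,4]>500]
i=min(best,key=lambda i:abs(C[i]-[319,113]).sum()) if len(sys.argv)<5 else max(best,key=lambda i:S[i,4])
cnt=max(cv2.findContours((L==i).astype(np.uint8),0,1)[0],key=cv2.contourArea)
cnt=cv2.convexHull(cnt)[:,0]
P=np.array([atz("wrist",p,z0+.006,par)[:2] for p in cnt.astype(float)])
r=least_squares(lambda x:np.hypot(*(P-x[:2]).T)-x[2],[*P.mean(0),.04],loss="soft_l1",f_scale=.001)
print("lid centre",r.x.round(4))
m=np.zeros_like(b);cv2.fillConvexPoly(m,cnt,255);m=cv2.erode(m,np.ones((5,5)))
w=(m>0)&(hsv[...,1]<60)&(hsv[...,2]>120)
v,u=np.nonzero(w);print(len(u))
Q=np.array([atz("wrist",(a,c),z0+.036,par)[:2] for a,c in zip(u,v)])
c=Q.mean(0);_,sv,V=np.linalg.svd(Q-c);d=V[0]
print("handle mid",c.round(4),((Q-c)@d).min().round(4),((Q-c)@d).max().round(4),"angle deg",np.degrees(np.arctan2(d[1],d[0]))%180)
E
python3 lidm.py w1
```

```text
lid centre [0.594  0.2226 0.0392]
162
handle mid [0.5941 0.2222] -0.0221 0.0214 angle deg 111.42276123542646
```

Request:
move_arm(series=[{"jaw":-1,"delta_pos":[30,0,0],"rot":[0,0,0]},{"jaw":-1,"delta_pos":[30,0,0],"rot":[0,0,0]},{"jaw":-1,"delta_pos":[28,0,0],"rot":[0,0,0]},{"jaw":-1,"delta_pos":[0,0,25],"rot":[0,0,-0.1]},{"jaw":-1,"delta_pos":[0,0,25],"rot":[0,0,-0.1]},{"jaw":-1,"delta_pos":[0,0,25],"rot":[0,0,-0.1]},{"jaw":-1,"delta_pos":[0,0,25],"rot":[0,0,-0.08]},{"jaw":-1,"delta_pos":[0,0,0],"rot":[0,0,0]},{"jaw":-1,"delta_pos":[0,0,0],"rot":[0,0,0]}])

```text
time: 3.07
tcp_pos: [0.6134, 0.2001, 0.2011]
tool_rot: [3.132, 0.017, 1.919]
ft_force: [0.9, -0.6, 0.8]
width: 0.0855
```

```bash
cat > err.py <<'E'
# usage: err.py x y z yawdeg -> tool-frame deltas
import sys
from h import *
x,y,z,yaw=map(float,sys.argv[1:5])
s=read_state();R=Rot.from_euler("xyz",s["tool_rot"])
G=Rot.from_euler("xyz",[np.pi,0,np.radians(yaw)])
print(round(s["time"],2),"tcp",s["tcp_pos"].round(4),"rpy",np.degrees(s["tool_rot"]).round(2),"w",round(s["width"],4),"F",s["ft_force"].round(1),"M",s["moment"].round(2),"q7",s["q"][6].round(2))
print("dpos mm",(R.inv().apply(np.array([x,y,z])-s["tcp_pos"])*1000).round(1),"rot",(R.inv()*G).as_rotvec().round(4))
E
python3 look.py w2 >/dev/null;python3 err.py .594 .2224 .106 111.4;python3 lidm.py w2 .024 big x
```

```text
3.12 tcp [0.6132 0.1996 0.2009] rpy [179.47   0.98 109.94] w 0.0856 F [ 0.   0.1 -0.3] M [-0.03 -0.05  0.01] q7 -0.14
dpos mm [ 29.6 -11.2  94.3] rot [ 0.0091  0.0173 -0.0254]
lid centre [0.594  0.2228 0.0393]
370
handle mid [0.5938 0.2233] -0.0212 0.0223 angle deg 111.31099083934171
```

View pics/w2.png

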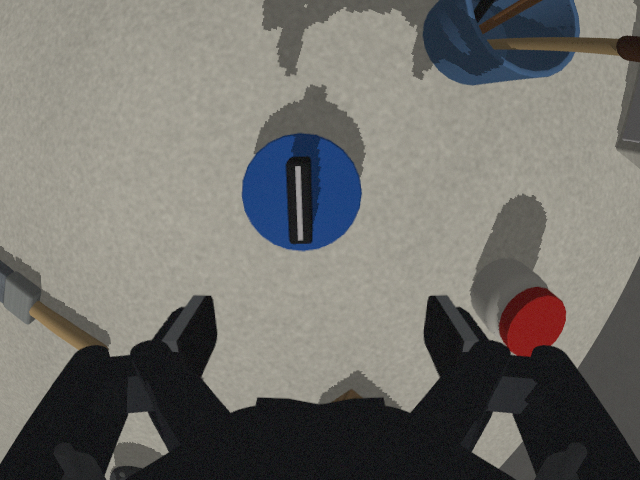

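Request:
move_arm(series=[{"jaw":-1,"delta_pos":[15,-6,0],"rot":[0.009,0.017,-0.025]},{"jaw":-1,"delta_pos":[15,-5,20],"rot":[0,0,0]},{"jaw":-1,"delta_pos":[0,0,20],"rot":[0,0,0]},{"jaw":-1,"delta_pos":[0,0,0],"rot":[0,0,0]},{"jaw":-1,"delta_pos":[0,0,0],"rot":[0,0,0]}])

```text
time: 3.53
tcp_pos: [0.5953, 0.2266, 0.1688]
tool_rot: [3.13, -0.004, 1.937]
ft_force: [0.7, 0.0, 0.7]
width: 0.0858
```

```bash
python3 err.py .594 .2226 .106 111.4
```

```text
3.53 tcp [0.5953 0.2266 0.1688] rpy [179.35  -0.21 110.96] w 0.0858 F [0.7 0.  0.7] M [-0.03 -0.02 -0.02] q7 -0.17
dpos mm [-3.5 -3.3 62.7] rot [ 0.0114 -0.0036 -0.0076]
```

Request:
move_arm(series=[{"jaw":-1,"delta_pos":[-3.5,-3,15],"rot":[0.011,-0.004,-0.008]},{"jaw":-1,"delta_pos":[0,0,15],"rot":[0,0,0]},{"jaw":-1,"delta_pos":[0,0,12],"rot":[0,0,0]},{"jaw":-1,"delta_pos":[0,0,0],"rot":[0,0,0]},{"jaw":-1,"delta_pos":[0,0,0],"rot":[0,0,0]}])

```text
time: 3.95
tcp_pos: [0.5967, 0.2227, 0.13]
tool_rot: [3.134, 0.001, 1.944]
ft_force: [-0.4, 0.1, 0.3]
width: 0.0855
```

```bash
python3 err.py .594 .2226 .106 111.4
```

```text
3.95 tcp [0.5967 0.2227 0.13  ] rpy [1.7958e+02 4.0000e-02 1.1140e+02] w 0.0855 F [-0.4  0.1  0.3] M [-0.02  0.04 -0.04] q7 -0.17
dpos mm [ 0.9 -2.7 24. ] rot [0.0073 0.0006 0.0001]
```

Request:
move_arm(series=[{"jaw":-1,"delta_pos":[1,-3,8],"rot":[0.007,0,0]},{"jaw":-1,"delta_pos":[0,0,8],"rot":[0,0,0]},{"jaw":-1,"delta_pos":[0,0,6],"rot":[0,0,0]},{"jaw":-1,"delta_pos":[0,0,0],"rot":[0,0,0]},{"jaw":-1,"delta_pos":[0,0,0],"rot":[0,0,0]}])

```text
time: 4.37
tcp_pos: [0.5941, 0.2223, 0.1071]
tool_rot: [3.141, 0.001, 1.944]
ft_force: [-0.1, -0.1, 0.3]
width: 0.0857
```

```bash
python3 err.py .594 .2226 .106 111.4; python3 look.py w3; python3 err.py .594 .2226 .106 111.4
```

```text
4.37 tcp [0.5941 0.2223 0.1071] rpy [1.7994e+02 5.0000e-02 1.1136e+02] w 0.0857 F [-0.1 -0.1  0.3] M [ 0.03 -0.02 -0.02] q7 -0.17
dpos mm [ 0.3 -0.   1.1] rot [ 0.0011  0.0008 -0.0007]
4.42 [0.594  0.2223 0.1071] [3.1408e+00 8.0000e-04 1.9436e+00] [-0.372  0.645 -0.116  1.787  0.107  0.715 -0.173] [ 0.9  0.2 -0.4] [-0.05  0.05 -0.01] 0.0852
4.42 tcp [0.594  0.2223 0.1071] rpy [1.7995e+02 5.0000e-02 1.1136e+02] w 0.0852 F [ 0.9  0.2 -0.4] M [-0.05  0.05 -0.01] q7 -0.17
dpos mm [0.3 0.1 1.1] rot [ 0.0008  0.0008 -0.0006]
```

View pics/w3.png

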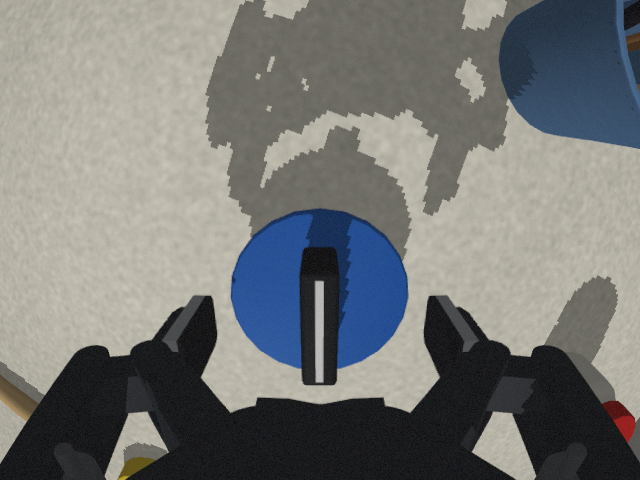

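The handle lies midway between the open jaws: bar centred at column ~319, jaws at ~205 and ~435, and parallel to the pads. Closing.

Request:
move_arm(series=[{"jaw":1,"delta_pos":[0,0,0],"rot":[0,0,0]},{"jaw":1,"delta_pos":[0,0,0],"rot":[0,0,0]},{"jaw":1,"delta_pos":[0,0,0],"rot":[0,0,0]},{"jaw":1,"delta_pos":[0,0,0],"rot":[0,0,0]},{"jaw":1,"delta_pos":[0,0,0],"rot":[0,0,0]},{"jaw":1,"delta_pos":[0,0,0],"rot":[0,0,0]},{"jaw":1,"delta_pos":[0,0,0],"rot":[0,0,0]},{"jaw":1,"delta_pos":[0,0,0],"rot":[0,0,0]},{"jaw":1,"delta_pos":[0,0,0],"rot":[0,0,0]},{"jaw":1,"delta_pos":[0,0,0],"rot":[0,0,0]}], newtons=90)

```text
time: 5.25
tcp_pos: [0.5946, 0.2226, 0.1084]
tool_rot: [3.139, 0.001, 1.944]
ft_force: [0.2, 0.5, 0.2]
width: 0.0122
```

```bash
python3 look.py w4; python3 err.py .594 .2226 .106 111.4
```

```text
5.3 [0.5946 0.2226 0.1084] [3.1387e+00 7.0000e-04 1.9437e+00] [-0.372  0.643 -0.116  1.786  0.107  0.716 -0.173] [-0.9 -0.1 -0.5] [-0.04  0.01 -0.  ] 0.0125
5.3 tcp [0.5946 0.2226 0.1084] rpy [1.7983e+02 4.0000e-02 1.1137e+02] w 0.0125 F [-0.9 -0.1 -0.5] M [-0.04  0.01 -0.  ] q7 -0.17
dpos mm [ 0.2 -0.6  2.4] rot [ 0.0029  0.0007 -0.0006]
```

View pics/w4.png

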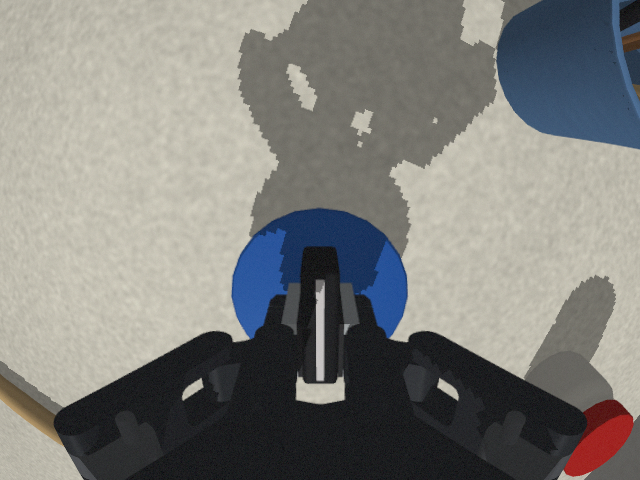

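Gripped: width 12.5 mm, with the bar between the pads at column ~320. Lifting.

Request:
move_arm(series=[{"jaw":1,"delta_pos":[0,0,-10],"rot":[0,0,0]},{"jaw":1,"delta_pos":[0,0,-20],"rot":[0,0,0]},{"jaw":1,"delta_pos":[0,0,-30],"rot":[0,0,0]},{"jaw":1,"delta_pos":[0,0,-30],"rot":[0,0,0]},{"jaw":1,"delta_pos":[0,0,-30],"rot":[0,0,0]},{"jaw":1,"delta_pos":[0,0,-30],"rot":[0,0,0]},{"jaw":1,"delta_pos":[0,0,0],"rot":[0,0,0]},{"jaw":1,"delta_pos":[0,0,0],"rot":[0,0,0]}])

```text
time: 5.97
tcp_pos: [0.5916, 0.2214, 0.2656]
tool_rot: [-3.136, 0.001, 1.944]
ft_force: [-0.8, -0.1, -2.7]
width: 0.0125
```

```bash
python3 err.py .62 -.2 .27 165; python3 look.py w5 >/dev/null
cat > lidtool.py <<'E'
import sys
from h import *
# lid blue contour visible in wrist: fit lid flange circle in tool frame
E
```

```text
5.97 tcp [0.5916 0.2214 0.2656] rpy [-1.7970e+02  5.0000e-02  1.1139e+02] w 0.0125 F [-0.8 -0.1 -2.7] M [-0.05  0.06  0.02] q7 -0.14
dpos mm [-402.8 -127.3   -3.3] rot [-0.0053 -0.0016 -0.9357]
```

View pics/w5.png

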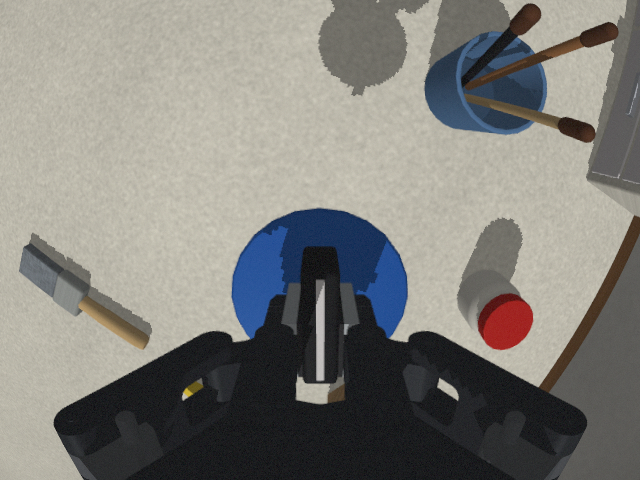

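The lid is held and unmoved in the grip (same outline at (320,290), weight about 2.4 N). Moving towards the pot.

Request:
move_arm(series=[{"jaw":1,"delta_pos":[-34,-11,0],"rot":[0,0,0]},{"jaw":1,"delta_pos":[-34,-11,0],"rot":[0,0,0]},{"jaw":1,"delta_pos":[-34,-11,0],"rot":[0,0,0]},{"jaw":1,"delta_pos":[-34,-11,0],"rot":[0,0,0]},{"jaw":1,"delta_pos":[-34,-11,0],"rot":[0,0,0]},{"jaw":1,"delta_pos":[-34,-11,0],"rot":[0,0,0]},{"jaw":1,"delta_pos":[-34,-11,0],"rot":[0,0,0]},{"jaw":1,"delta_pos":[-34,-11,0],"rot":[0,0,0]},{"jaw":1,"delta_pos":[-34,-11,0],"rot":[0,0,0]},{"jaw":1,"delta_pos":[-34,-11,0],"rot":[0,0,0]},{"jaw":1,"delta_pos":[-34,-11,0],"rot":[0,0,0]},{"jaw":1,"delta_pos":[0,0,0],"rot":[0,0,0]}])

```text
time: 7.02
tcp_pos: [0.6093, -0.1834, 0.2478]
tool_rot: [-3.112, -0.011, 1.956]
ft_force: [-0.3, -1.0, -1.1]
width: 0.0123
```

Request:
move_arm(series=[{"jaw":1,"delta_pos":[0,0,0],"rot":[0,0,-0.12]},{"jaw":1,"delta_pos":[0,0,0],"rot":[0,0,-0.12]},{"jaw":1,"delta_pos":[0,0,0],"rot":[0,0,-0.12]},{"jaw":1,"delta_pos":[0,0,0],"rot":[0,0,-0.12]},{"jaw":1,"delta_pos":[0,0,0],"rot":[0,0,-0.12]},{"jaw":1,"delta_pos":[0,0,0],"rot":[0,0,-0.12]},{"jaw":1,"delta_pos":[0,0,0],"rot":[0,0,-0.12]},{"jaw":1,"delta_pos":[0,0,0],"rot":[0,0,-0.1]},{"jaw":1,"delta_pos":[0,0,0],"rot":[0,0,0]}])

```text
time: 7.77
tcp_pos: [0.6005, -0.1867, 0.2317]
tool_rot: [-3.133, -0.058, 2.93]
ft_force: [-0.7, -0.0, -2.1]
width: 0.0124
```

```bash
python3 err.py .62 -.2 .27 165; python3 look.py w6 pot_rim:.08 pot_notch:.08
```

```text
7.77 tcp [ 0.6005 -0.1867  0.2317] rpy [-179.5    -3.31  167.88] w 0.0124 F [-0.7 -0.  -2.1] M [-0.01 -0.08 -0.02] q7 1.44
dpos mm [-19.6  -9.2 -39.4] rot [-0.0101 -0.0576  0.0504]
7.82 [ 0.6003 -0.1867  0.2315] [-3.1327 -0.0584  2.9251] [ 0.373  0.509 -0.238  1.69   0.142  1.019  1.437] [ 0.4 -1.3 -2.8] [-0.03 -0.05 -0.01] 0.0122
pot_rim 0.68 [217.  155.5] [ 0.5223 -0.2357  0.08  ]
pot_notch 0.65 [225.5 201.1] [ 0.5514 -0.2372  0.08  ]
```

View pics/w6.png

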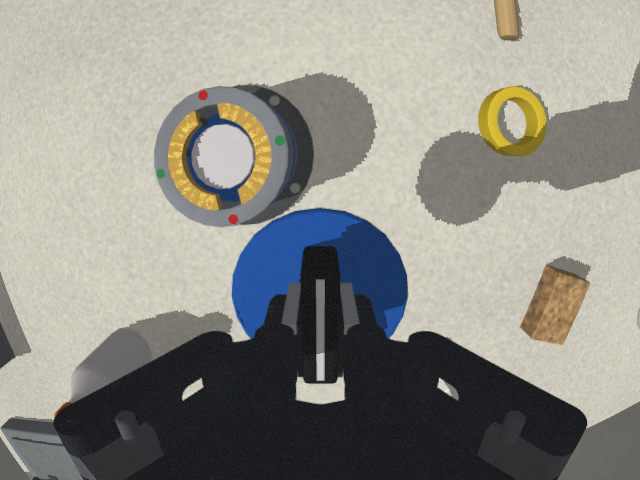

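The pot shows clearly: red dots at (203,95) and (233,219), green at (280,140) and (160,174), and the held lid at (320,290). Measuring from the dots.

```bash
cat > potm.py <<'E'
import sys
from h import *
n=sys.argv[1]
im=cv2.imread(f"pics/{n}.png");par=np.load("par.npy",allow_pickle=True).item()
hsv=cv2.cvtColor(im,cv2.COLOR_BGR2HSV)
red=cv2.inRange(hsv,(0,150,100),(6,255,255))|cv2.inRange(hsv,(174,150,100),(180,255,255))
gr=cv2.inRange(hsv,(55,100,60),(90,255,255))
out={}
for nm,m in (("red",red),("green",gr)):
    N,L,S,C=cv2.connectedComponentsWithStats(m)
    pts=[]
    for i in range(1,N):
        if 10<S[i,4]<400:
            p=atz("wrist",C[i],.08,par)[:2];pts.append(p);print(nm,C[i].round(1),S[i,4],p.round(4))
    out[nm]=pts
for nm,p in out.items():
    if len(p)==2:
        d=p[0]-p[1];print(nm,"mid",((p[0]+p[1])/2).round(4),"dist",np.hypot(*d).round(4),"ang",(np.degrees(np.arctan2(d[1],d[0]))%180).round(2))
E
python3 potm.py w6
```

```text
red [202.7  94.9] 64 [ 0.4824 -0.2365]
red [232.9 219. ] 64 [ 0.5635 -0.2353]
green [279.4 139.8] 79 [ 0.5222 -0.1954]
green [160.3 173.2] 59 [ 0.5234 -0.2764]
red mid [ 0.5229 -0.2359] dist 0.0811 ang 0.83
green mid [ 0.5228 -0.2359] dist 0.081 ang 90.85
```

```bash
python3 err.py .61 -.236 .25 180.85
cat > held.py <<'E'
import sys
from h import *
n=sys.argv[1]
im=cv2.imread(f"pics/{n}.png");par=np.load("par.npy",allow_pickle=True).item();s=read_state()
hsv=cv2.cvtColor(im,cv2.COLOR_BGR2HSV)
b=cv2.inRange(hsv,(105,120,30),(130,255,255))
N,L,S,C=cv2.connectedComponentsWithStats(b[:, :]);i=L[230,320];print(S[i,4])
cnt=max(cv2.findContours((L==i).astype(np.uint8),0,1)[0],key=cv2.contourArea)[:,0].astype(float)
cnt=cnt[(cnt[:,1]<290)]
q=cv2.convexHull(cnt.astype(np.int32))[:,0].astype(float);q=q[q[:,1]<290]
R=Rot.from_euler("xyz",s["tool_rot"]).as_matrix();t=s["tcp_pos"]
for h in (.0784,.0765):
    P=[]
    for p in q:
        o,d=ray("wrist",p,par);o=R.T@(o-t);d=R.T@d;P.append((o+d*(h-o[2])/d[2])[:2])
    P=np.array(P)
    r=least_squares(lambda x:np.hypot(*(P-x[:2]).T)-x[2],[0,0,.04],loss="soft_l1",f_scale=.0005)
    r2=least_squares(lambda x:np.hypot(*(P-x[:2]).T)-.040,[0,0],loss="soft_l1",f_scale=.0005)
    print(h,"lid centre in tool",r.x.round(4),"R fixed",r2.x.round(4))
E
python3 held.py w6
```

```text
7.92 tcp [ 0.6009 -0.1868  0.2324] rpy [-179.47   -3.25  167.48] w 0.0122 F [ 0.   0.4 -2.6] M [-0.01 -0.11 -0.06] q7 1.43
dpos mm [-18.6 -46.2 -18.3] rot [-0.0026 -0.0575 -0.2331]
12179
0.0784 lid centre in tool [0.0018 0.0007 0.0388] R fixed [0.0003 0.0009]
0.0765 lid centre in tool [0.0027 0.0007 0.0383] R fixed [0.0006 0.0009]
```

Request:
move_arm(series=[{"jaw":1,"delta_pos":[-9,-16,-9],"rot":[0,-0.057,-0.1]},{"jaw":1,"delta_pos":[-9,-16,-9],"rot":[0,0,-0.1]},{"jaw":1,"delta_pos":[0,-14,0],"rot":[0,0,-0.03]},{"jaw":1,"delta_pos":[0,0,0],"rot":[0,0,0]},{"jaw":1,"delta_pos":[0,0,0],"rot":[0,0,0]}])

```text
time: 8.33
tcp_pos: [0.6139, -0.2341, 0.249]
tool_rot: [-3.136, -0.002, -3.129]
ft_force: [0.0, 0.2, -2.0]
width: 0.0122
```

```bash
python3 look.py w7;python3 err.py .61 -.236 .25 180.85;python3 potm.py w7; python3 held.py w7
```

```text
8.38 [ 0.6135 -0.2345  0.2488] [-3.1356e+00 -2.4000e-03 -3.1296e+00] [ 0.468  0.515 -0.28   1.638  0.169  1.012  1.715] [ 0.7 -1.  -1.5] [-0.06 -0.01 -0.03] 0.0125
8.38 tcp [ 0.6135 -0.2345  0.2488] rpy [-1.7965e+02 -1.4000e-01 -1.7931e+02] w 0.0125 F [ 0.7 -1.  -1.5] M [-0.06 -0.01 -0.03] q7 1.72
dpos mm [ 3.5 -1.5 -1.2] rot [-0.006  -0.0024 -0.0028]
red [318.8  38.7] 62 [ 0.4822 -0.2365]
red [319.  162.8] 65 [ 0.5633 -0.2353]
green [255.5 101.3] 64 [ 0.5233 -0.2765]
green [382.4 101.1] 67 [ 0.5221 -0.1955]
red mid [ 0.5227 -0.2359] dist 0.0812 ang 0.84
green mid [ 0.5227 -0.236 ] dist 0.0809 ang 90.82
12174
0.0784 lid centre in tool [0.0003 0.0011 0.0391] R fixed [-0.0008  0.0013]
0.0765 lid centre in tool [0.0012 0.0011 0.0386] R fixed [-0.0005  0.0014]
```

```bash
python3 err.py .5228 -.2363 .20 180.85
```

```text
8.38 tcp [ 0.6135 -0.2345  0.2488] rpy [-1.7965e+02 -1.4000e-01 -1.7931e+02] w 0.0125 F [ 0.7 -1.  -1.5] M [-0.06 -0.01 -0.03] q7 1.72
dpos mm [90.6 -0.5 49. ] rot [-0.006  -0.0024 -0.0028]
```

Request:
move_arm(series=[{"jaw":1,"delta_pos":[25,-0.5,0],"rot":[-0.006,-0.002,-0.003]},{"jaw":1,"delta_pos":[25,-0.5,0],"rot":[0,0,0]},{"jaw":1,"delta_pos":[25,0,15],"rot":[0,0,0]},{"jaw":1,"delta_pos":[15,0,20],"rot":[0,0,0]},{"jaw":1,"delta_pos":[0,0,0],"rot":[0,0,0]},{"jaw":1,"delta_pos":[0,0,0],"rot":[0,0,0]}])

```text
time: 8.88
tcp_pos: [0.5214, -0.2284, 0.2122]
tool_rot: [3.138, -0.0, -3.13]
ft_force: [1.2, 0.0, -1.5]
width: 0.0122
```

```bash
python3 err.py .5228 -.2363 .195 180.85
```

```text
8.88 tcp [ 0.5214 -0.2284  0.2122] rpy [ 179.8    -0.   -179.35] w 0.0122 F [ 1.2  0.  -1.5] M [ 0.01 -0.08  0.05] q7 1.75
dpos mm [-1.3 -8.  17.2] rot [ 0.0034 -0.     -0.0035]
```

Request:
move_arm(series=[{"jaw":1,"delta_pos":[-1,-8,5],"rot":[0.003,0,-0.003]},{"jaw":1,"delta_pos":[0,0,8],"rot":[0,0,0]},{"jaw":1,"delta_pos":[0,0,0],"rot":[0,0,0]},{"jaw":1,"delta_pos":[0,0,0],"rot":[0,0,0]}])

```text
time: 9.22
tcp_pos: [0.5274, -0.2355, 0.2002]
tool_rot: [-3.141, 0.005, -3.126]
ft_force: [-0.3, 0.6, -1.7]
width: 0.0119
```

```bash
python3 err.py .5228 -.2363 .189 180.85
python3 - <<'E'
from h import *
for c in ("scene","side"):
    im=optics.read_camera(c)
    p=proj(c,[.5228,-.236,.1])[0].astype(int)
    cr=im[p[1]-80:p[1]+70,p[0]-80:p[0]+80];cv2.imwrite(f"pics/{c}1.png",cv2.resize(cr,None,fx=3.5,fy=3.5,interpolation=2))
E
```

```text
9.22 tcp [ 0.5274 -0.2355  0.2002] rpy [-179.98    0.29 -179.09] w 0.0119 F [-0.3  0.6 -1.7] M [-0.   -0.05 -0.01] q7 1.75
dpos mm [ 4.7 -0.8 11.2] rot [-0.0003  0.005   0.0011]
```

View pics/scene1.png

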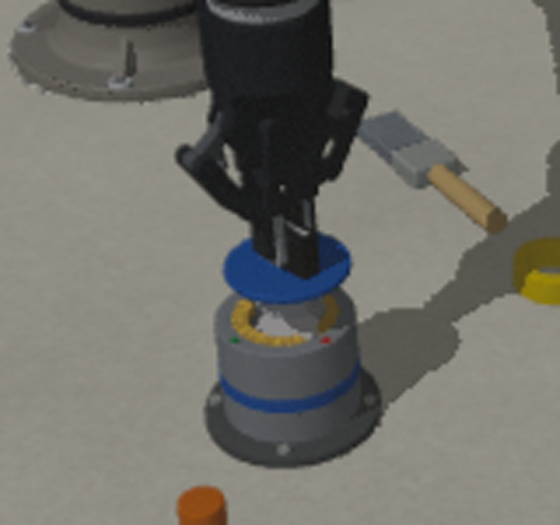

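View pics/side1.png

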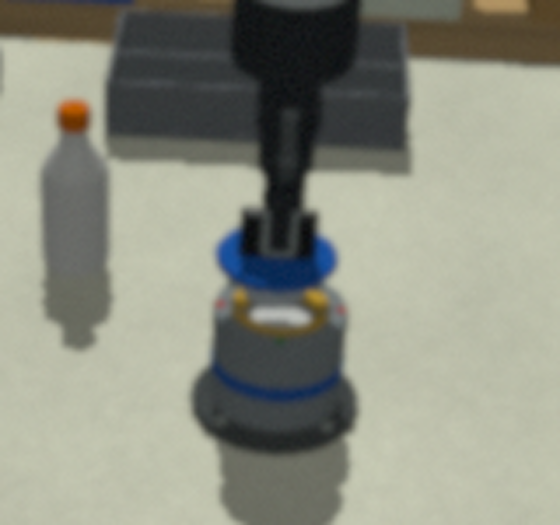

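The lid hangs about 12 mm above the pot in both views. To check the relative alignment, I'll compare the fixed cameras' measured outlines with the predicted ones.

```bash
cat > rel.py <<'E'
from h import *
s=read_state();t=s["tcp_pos"]
a=np.linspace(0,2*np.pi,361)[:-1]
def circ(x,y,z,r): return np.c_[x+r*np.cos(a),y+r*np.sin(a),np.full(360,z)]
for c in ("scene","side"):
    im=optics.read_camera(c);par=optics.camera_params(c)
    u,v=proj(c,[.5228,-.236,.1],par)[0].astype(int)
    hsv=cv2.cvtColor(im,cv2.COLOR_BGR2HSV)
    b=cv2.inRange(hsv,(100,130,60),(130,255,255));roi=np.zeros_like(b)
    zl=t[2]-.0844
    pl=proj(c,[t[0],t[1],zl+.003],par)[0].astype(int)
    roi[pl[1]-25:pl[1]+22,pl[0]-30:pl[0]+30]=1;b=b*roi
    N,L,S,C=cv2.connectedComponentsWithStats(b);i=1+np.argmax(S[1:,4])
    cols=np.nonzero((L==i).any(0))[0];rows=np.nonzero((L==i).any(1))[0]
    P=np.r_[proj(c,circ(t[0],t[1],zl,.04),par),proj(c,circ(t[0],t[1],zl+.006,.04),par)]
    print(c,"lid cols meas",cols.min(),cols.max()+1,"pred",P[:,0].min().round(1),P[:,0].max().round(1),"bottom row",rows.max()+1,P[:,1].max().round(1))
    for nm,m,pts in (("red",cv2.inRange(hsv,(0,110,90),(8,255,255))|cv2.inRange(hsv,(172,110,90),(180,255,255)),[[.0405,0],[-.0405,0]]),("green",cv2.inRange(hsv,(50,60,40),(90,255,255)),[[0,.0405],[0,-.0405]])):
        N,L,S,C=cv2.connectedComponentsWithStats(m)
        print(nm,[C[k].round(1).tolist() for k in range(1,N) if abs(C[k]-[u,v]).max()<40],"pred",proj(c,np.array([[.5228+p[0],-.236+p[1],.08] for p in pts]),par).round(1).tolist())
E
python3 rel.py
```

```text
scene lid cols meas 225 261 pred 223.6 260.8 bottom row 262 261.2
red [[253.7, 271.7]] pred [[253.6, 270.9], [231.1, 255.8]]
green [[257.0, 257.0], [227.2, 271.6]] pred [[256.3, 256.0], [227.3, 270.8]]
side lid cols meas 331 364 pred 329.3 364.6 bottom row 159 159.9
red [] pred [[330.4, 162.6], [365.1, 164.6]]
green [[348.0, 173.0]] pred [[347.3, 173.3], [348.1, 154.3]]
```

Both cameras agree with the prediction to about 1 px. I'll correct the x offset and descend to just above the rim.

Request:
move_arm(series=[{"jaw":1,"delta_pos":[4.5,-0.8,2],"rot":[0,0.005,0.001]},{"jaw":1,"delta_pos":[0,0,3],"rot":[0,0,0]},{"jaw":1,"delta_pos":[0,0,0],"rot":[0,0,0]},{"jaw":1,"delta_pos":[0,0,0],"rot":[0,0,0]}])

```text
time: 9.75
tcp_pos: [0.5219, -0.2363, 0.1953]
tool_rot: [-3.141, -0.0, -3.127]
ft_force: [0.3, 0.4, -2.0]
width: 0.0121
```

```bash
python3 err.py .5228 -.2362 .187 180.85
```

```text
9.75 tcp [ 0.5219 -0.2363  0.1953] rpy [-1.7997e+02 -2.0000e-02 -1.7915e+02] w 0.0121 F [ 0.3  0.4 -2. ] M [ 0.01  0.02 -0.  ] q7 1.75
dpos mm [-0.9  0.1  8.3] rot [-0.0006 -0.0004 -0.    ]
```

Request:
move_arm(series=[{"jaw":1,"delta_pos":[-0.9,0,2],"rot":[0,0,0]},{"jaw":1,"delta_pos":[0,0,3],"rot":[0,0,0]},{"jaw":1,"delta_pos":[0,0,3],"rot":[0,0,0]},{"jaw":1,"delta_pos":[0,0,0],"rot":[0,0,0]},{"jaw":1,"delta_pos":[0,0,0],"rot":[0,0,0]}])

```text
time: 10.17
tcp_pos: [0.5229, -0.2363, 0.1864]
tool_rot: [-3.141, -0.0, -3.127]
ft_force: [0.5, 0.2, -1.7]
width: 0.0123
```

```bash
python3 err.py .5228 -.2362 .180 180.85
```

```text
10.17 tcp [ 0.5229 -0.2363  0.1864] rpy [-1.7997e+02 -2.0000e-02 -1.7916e+02] w 0.0123 F [ 0.5  0.2 -1.7] M [-0.02 -0.01 -0.01] q7 1.75
dpos mm [0.  0.1 6.4] rot [-0.0005 -0.0003 -0.0001]
```

Plug inside the bore with no contact. Going further.

Request:
move_arm(series=[{"jaw":1,"delta_pos":[0,0,3],"rot":[0,0,0]},{"jaw":1,"delta_pos":[0,0,3],"rot":[0,0,0]},{"jaw":1,"delta_pos":[0,0,0],"rot":[0,0,0]},{"jaw":1,"delta_pos":[0,0,0],"rot":[0,0,0]}])

```text
time: 10.5
tcp_pos: [0.5229, -0.2363, 0.1797]
tool_rot: [-3.141, -0.0, -3.127]
ft_force: [0.6, 0.8, -2.0]
width: 0.0121
```

```bash
python3 err.py .5228 -.2362 .175 180.85
```

```text
10.5 tcp [ 0.5229 -0.2363  0.1797] rpy [-1.7998e+02 -3.0000e-02 -1.7915e+02] w 0.0121 F [ 0.6  0.8 -2. ] M [-0.   -0.04  0.02] q7 1.74
dpos mm [0.1 0.1 4.7] rot [-0.0004 -0.0004 -0.    ]
```

Lid origin is at about 15 mm above the rim with no load, so the pins are in the notches. Pressing down against the spring.

Request:
move_arm(series=[{"jaw":1,"delta_pos":[0,0,3],"rot":[0,0,0]},{"jaw":1,"delta_pos":[0,0,3],"rot":[0,0,0]},{"jaw":1,"delta_pos":[0,0,0],"rot":[0,0,0]},{"jaw":1,"delta_pos":[0,0,0],"rot":[0,0,0]}])

```text
time: 10.83
tcp_pos: [0.5221, -0.237, 0.1741]
tool_rot: [-3.14, -0.002, -3.127]
ft_force: [-0.9, 0.6, 3.7]
width: 0.0125
```

```bash
python3 err.py .5228 -.2362 .168 180.85
```

```text
10.83 tcp [ 0.5221 -0.237   0.1741] rpy [-1.7992e+02 -1.3000e-01 -1.7919e+02] w 0.0125 F [-0.9  0.6  3.7] M [0.22 0.22 0.02] q7 1.74
dpos mm [-0.8  0.8  6.1] rot [-0.0014 -0.0023 -0.0007]
```

Request:
move_arm(series=[{"jaw":1,"delta_pos":[0,0,3],"rot":[0,0,0]},{"jaw":1,"delta_pos":[0,0,3],"rot":[0,0,0]},{"jaw":1,"delta_pos":[0,0,2],"rot":[0,0,0]},{"jaw":1,"delta_pos":[0,0,0.5],"rot":[0,0,0]}])

```text
time: 11.17
tcp_pos: [0.5218, -0.2367, 0.1706]
tool_rot: [-3.139, -0.003, -3.128]
ft_force: [-2.8, 0.3, 1.5]
width: 0.0122
```

```bash
python3 err.py .5228 -.2362 .1644 180.85
```

```text
11.17 tcp [ 0.5218 -0.2367  0.1706] rpy [-1.7985e+02 -1.7000e-01 -1.7924e+02] w 0.0122 F [-2.8  0.3  1.5] M [ 0.11  0.51 -0.04] q7 1.74
dpos mm [-1.1  0.5  6.2] rot [-0.0027 -0.0029 -0.0016]
```

Moved less than commanded and the force is odd; I'll look before pushing more.

```bash
python3 look.py w8; python3 err.py .5228 -.2362 .1644 180.85; python3 rel.py;  python3 - <<'E'
from h import *
for c in ("scene","side"):
    im=optics.read_camera(c)
    p=proj(c,[.5228,-.236,.1])[0].astype(int)
    cr=im[p[1]-40:p[1]+40,p[0]-45:p[0]+45];cv2.imwrite(f"pics/{c}2.png",cv2.resize(cr,None,fx=6,fy=6,interpolation=2))
E
python3 err.py .5228 -.2362 .1644 180.85
```

```text
11.22 [ 0.5217 -0.2367  0.1706] [-3.1389e+00 -3.0000e-03 -3.1284e+00] [ 0.53   0.488 -0.275  1.9    0.187  0.78   1.736] [-4.5  1.4  8.6] [ 0.23  0.85 -0.02] 0.0122
11.22 tcp [ 0.5217 -0.2367  0.1706] rpy [-1.7985e+02 -1.7000e-01 -1.7924e+02] w 0.0122 F [-4.5  1.4  8.6] M [ 0.23  0.85 -0.02] q7 1.74
dpos mm [-1.1  0.5  6.2] rot [-0.0027 -0.003  -0.0016]
scene lid cols meas 225 261 pred 222.9 259.4 bottom row 275 271.6
red [] pred [[253.6, 270.9], [231.1, 255.8]]
green [[227.2, 271.6]] pred [[256.3, 256.0], [227.3, 270.8]]
side lid cols meas 331 362 pred 331.1 365.8 bottom row 169 170.8
red [] pred [[330.4, 162.6], [365.1, 164.6]]
green [[348.0, 173.0]] pred [[347.3, 173.3], [348.1, 154.3]]
11.42 tcp [ 0.5218 -0.2367  0.1705] rpy [-179.85   -0.18 -179.24] w 0.0123 F [-4.7  1.1  9.6] M [ 0.23  0.92 -0.01] q7 1.74
dpos mm [-1.1  0.5  6.1] rot [-0.0026 -0.0031 -0.0016]
```

View pics/scene2.png

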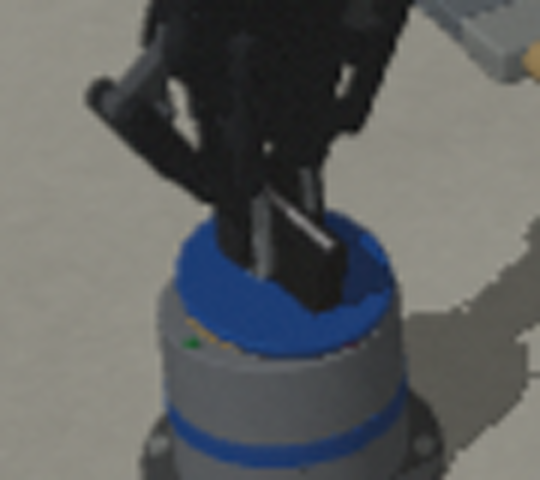

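View pics/side2.png

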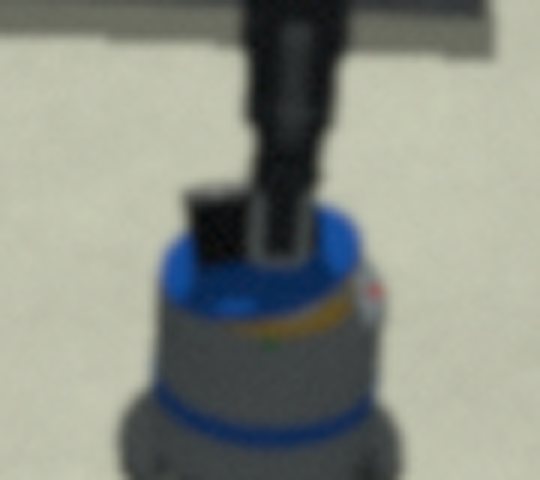

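View pics/w8.png

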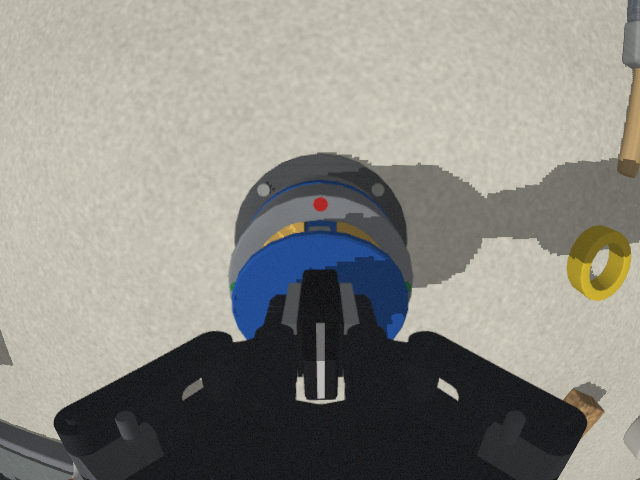

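The lid has tipped in the grip. In the side view its +x side (left) is low and the -x side high, and the handle leans toward +x; in the wrist view the bar's white line now starts at row ~323 instead of ~280. I'll fit the tilt and slide.

```bash
cat > tilt.py <<'E'
from h import *
import sys
# rows at col ~320: far flange top edge, bar end bottom edge, white line start(top end)
def rows(par,T,x,h,th):
    # lid frame axes in tool: ex along tool x, up = -tool z, tilt th raises far (+x) side
    ex=np.array([np.cos(th),0,-np.sin(th)]);up=np.array([-np.sin(th),0,-np.cos(th)])
    o=np.array([x,0,h])
    pts=[o+ex*.04+up*.006,o+ex*.025+up*.006,o+ex*.025+up*.036,o+ex*.0215+up*.036]
    P=np.array([T[:3,:3]@p+T[:3,3] for p in pts])
    return proj("wrist",P,par)[:,1]
s=read_state();par=optics.camera_params("wrist")
T=np.eye(4);T[:3,:3]=Rot.from_euler("xyz",s["tool_rot"]).as_matrix();T[:3,3]=s["tcp_pos"]
print("nominal",rows(par,T,0,.0844,0).round(1))
if len(sys.argv)>1:
    m=np.array(list(map(float,sys.argv[1:4])))
    f=lambda v:(rows(par,T,v[0]*.01,.0844+v[1]*.01,v[2]*.1)[[0,1,3]]-m)
    r=least_squares(f,[0,0,0]);print("x mm",r.x[0]*10,"h mm",84.4+r.x[1]*10,"tilt deg",np.degrees(r.x[2]*.1),r.fun.round(1),rows(par,T,r.x[0]*.01,.0844+r.x[1]*.01,r.x[2]*.1).round(1))
E
python3 - <<'E'
import cv2
for n in ("w7","w8"):
    im=cv2.imread(f"pics/{n}.png");cv2.imwrite(f"pics/{n}z.png",cv2.resize(im[190:410,230:410],None,fx=2.7,fy=2.7,interpolation=1))
    print(n,[ (r,im[r,320].tolist()) for r in range(200,400,3)] if 0 else "")
E
python3 tilt.py 208 247 280; python3 tilt.py 232 270 323
```

```text
w7 
w8 
nominal [208.1 243.2 269.6 279. ]
x mm 2.2660601331265937 h mm 68.67940854746085 tilt deg -5.259909683135876 [ 0. -0.  0.] [208.  247.  269.1 280. ]
nominal [208.1 243.2 269.6 279. ]
x mm -3.6095913524315373 h mm 66.04458871123276 tilt deg 4.006440964171215 [-0.  0.  0.] [232.  270.  313.4 323. ]
```

View pics/w8z.png

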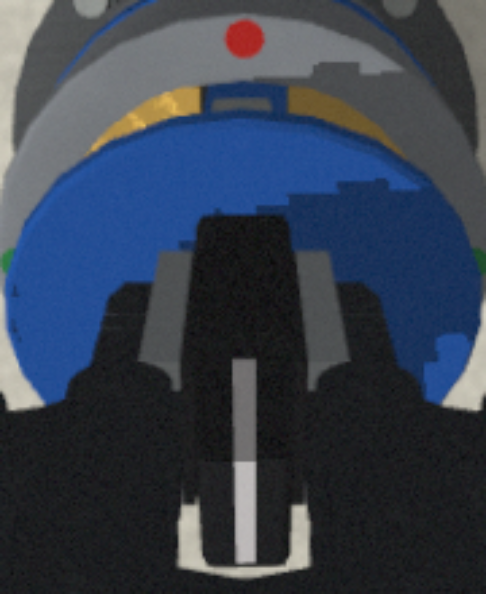

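View pics/w7z.png

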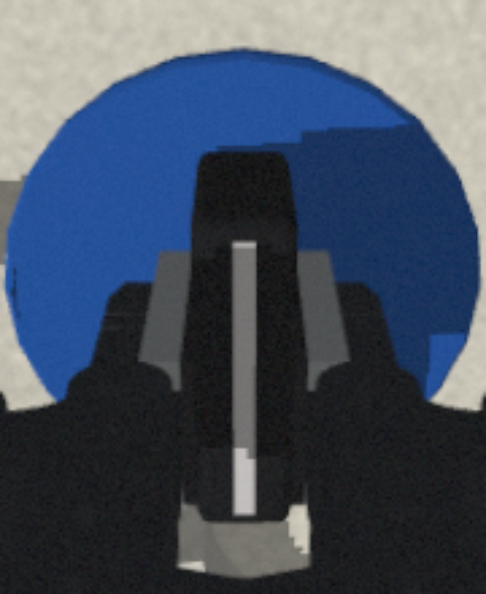

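```bash
sed -i 's/o+ex\*.025+up\*.006,o+ex\*.025+up\*.036/o+ex*-.0215+up*.036,o+ex*.025+up*.036/' tilt.py
python3 tilt.py 208.5 381 279.5; python3 tilt.py 232 399 322.6
```

```text
nominal [208.1 377.5 269.6 279. ]
x mm 0.21251604327168647 h mm 81.4100705420016 tilt deg -1.1219314122747261 [0. 0. 0.] [208.5 381.  269.8 279.5]
nominal [208.1 377.5 269.6 279. ]
x mm -4.103502500626198 h mm 78.49839738793752 tilt deg 11.78373516563013 [0. 0. 0.] [232.  399.  314.7 322.6]
```

Run:
```python
import cv2,numpy as np
a=cv2.imread("pics/w8.png")[190:250,275:365];b=cv2.imread("pics/w7.png")[25:180,240:400];c=cv2.imread("pics/w6.png")[75:235,145:305]
cv2.imwrite("pics/z1.png",cv2.resize(a,None,fx=8,fy=8,interpolation=0))
cv2.imwrite("pics/z2.png",np.hstack([cv2.resize(b,(400,400),interpolation=0),cv2.resize(c,(400,400),interpolation=0)]))
```

```text
(no output)
```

View pics/z1.png

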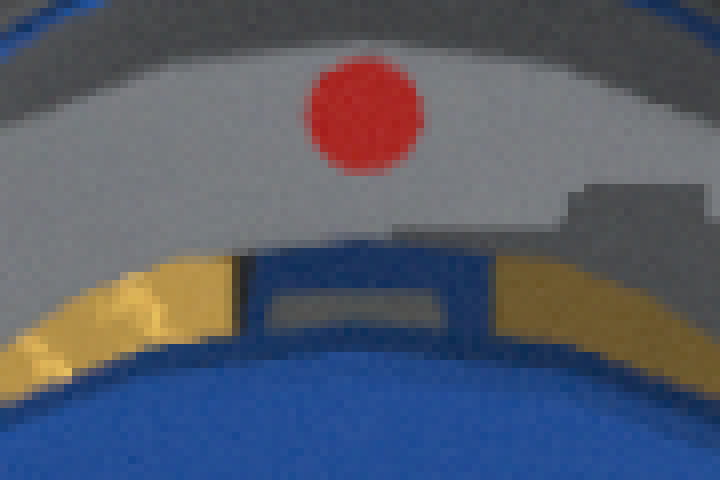

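View pics/z2.png

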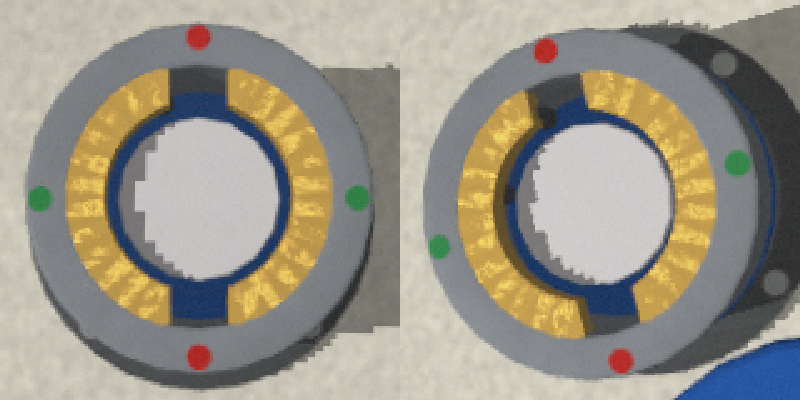

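In the notch the grey pin is visible (10 mm wide, ~0.7 mm off-centre), so the pins are correctly entered. The grip was too high on the bar, and the lid pitched about 12° in the pads. I'll ease up, let the lid settle level on the follower, and regrip lower with the fingertips close to the flange.

Request:
move_arm(series=[{"jaw":1,"delta_pos":[0,0,-3],"rot":[0,0,0]},{"jaw":1,"delta_pos":[0,0,0],"rot":[0,0,0]}])

```text
time: 11.58
tcp_pos: [0.5221, -0.2368, 0.1747]
tool_rot: [-3.138, -0.002, -3.128]
ft_force: [-3.2, 0.3, 4.3]
width: 0.0127
```

```bash
python3 look.py w9;python3 err.py .5228 -.2362 .1644 180.85
```

```text
11.63 [ 0.5221 -0.2368  0.1745] [-3.1385e+00 -2.0000e-03 -3.1285e+00] [ 0.531  0.483 -0.276  1.898  0.185  0.787  1.737] [-3.   0.4  4. ] [ 0.07  0.56 -0.01] 0.0126
11.63 tcp [ 0.5221 -0.2368  0.1745] rpy [-1.7982e+02 -1.1000e-01 -1.7925e+02] w 0.0126 F [-3.   0.4  4. ] M [ 0.07  0.56 -0.01] q7 1.74
dpos mm [-0.7  0.6 10.1] rot [-0.0031 -0.002  -0.0017]
```

Request:
move_arm(series=[{"jaw":1,"delta_pos":[0,0,-3],"rot":[0,0,0]},{"jaw":1,"delta_pos":[0,0,0],"rot":[0,0,0]},{"jaw":-0.2,"delta_pos":[0,0,0],"rot":[0,0,0]},{"jaw":-0.2,"delta_pos":[0,0,0],"rot":[0,0,0]},{"jaw":-0.2,"delta_pos":[0,0,0],"rot":[0,0,0]},{"jaw":-0.2,"delta_pos":[0,0,0],"rot":[0,0,0]},{"jaw":-0.2,"delta_pos":[0,0,0],"rot":[0,0,0]},{"jaw":-0.2,"delta_pos":[0,0,0],"rot":[0,0,0]}])

```text
time: 12.3
tcp_pos: [0.5238, -0.2365, 0.1773]
tool_rot: [-3.139, 0.002, -3.128]
ft_force: [-0.5, 0.2, -0.1]
width: 0.0514
```

```bash
python3 look.py w10;python3 err.py .5228 -.2362 .174 180.85
python3 - <<'E'
from h import *
for c in ("scene","side"):
    im=optics.read_camera(c)
    p=proj(c,[.5228,-.236,.1])[0].astype(int)
    cr=im[p[1]-40:p[1]+40,p[0]-45:p[0]+45];cv2.imwrite(f"pics/{c}3.png",cv2.resize(cr,None,fx=4.4,fy=4.4,interpolation=2))
a,b=[cv2.imread(f"pics/{c}3.png") for c in ("scene","side")]
cv2.imwrite("pics/both3.png",np.hstack([a,b]))
E
```

```text
12.35 [ 0.5238 -0.2364  0.1773] [-3.1387e+00  1.8000e-03 -3.1277e+00] [ 0.531  0.479 -0.278  1.894  0.182  0.789  1.739] [-0.1 -0.3  0.2] [0.01 0.04 0.  ] 0.0509
12.35 tcp [ 0.5238 -0.2364  0.1773] rpy [-1.7983e+02  1.0000e-01 -1.7920e+02] w 0.0509 F [-0.1 -0.3  0.2] M [0.01 0.04 0.  ] q7 1.74
dpos mm [1.  0.3 3.3] rot [-0.0029  0.0018 -0.0009]
```

View pics/both3.png

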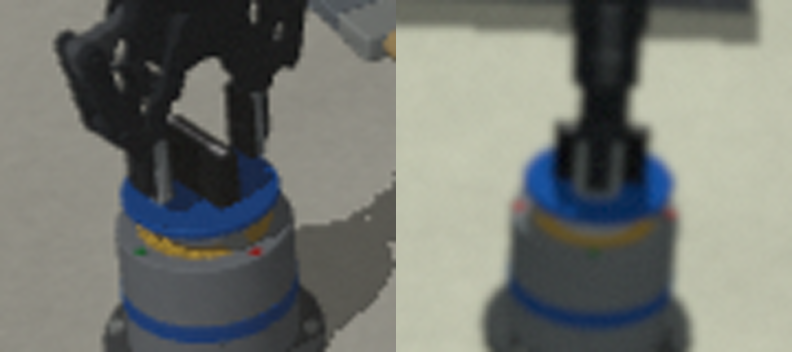

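View pics/w10.png

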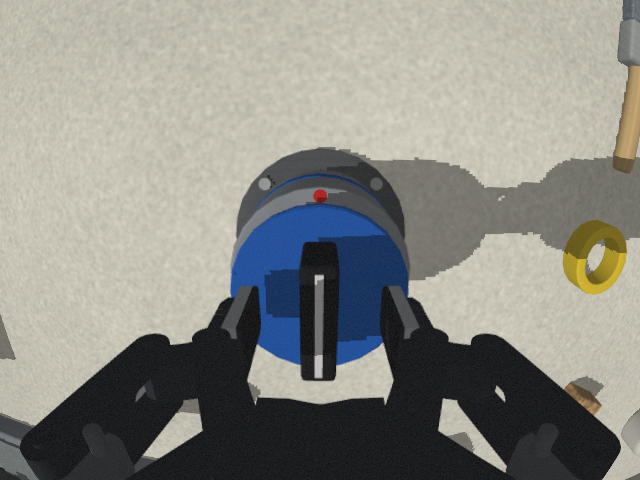

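Released: the lid sits level and centred in both views, with the handle at columns 301–338 in the wrist view. I'll fit its height to see whether it rests on the follower (14 mm) or on the lip (19 mm).

```bash
python3 tilt.py 206 379 275
python3 - <<'E'
from h import *
# full fit lid height with tilt 0 from scene/side: bottom row of the flange & cols
a=np.linspace(0,2*np.pi,721)
for c in ("scene","side"):
    im=optics.read_camera(c);par=optics.camera_params(c)
    hsv=cv2.cvtColor(im,cv2.COLOR_BGR2HSV);b=cv2.inRange(hsv,(100,120,50),(130,255,255))
    u,v=proj(c,[.5228,-.236,.095],par)[0].astype(int)
    roi=np.zeros_like(b);roi[v-25:v+20,u-30:u+30]=1;b*=roi
    N,L,S,C=cv2.connectedComponentsWithStats(b);i=1+np.argmax(S[1:,4])
    cc=np.nonzero((L==i).any(0))[0];rr=np.nonzero((L==i).any(1))[0]
    print(c,"cols",cc.min(),cc.max()+1,"rows",rr.min(),rr.max()+1)
    for z in (.094,.099):
        P=np.r_[[proj(c,[.5228+.04*np.cos(t),-.236+.04*np.sin(t),z+k],par)[0] for t in a for k in (0,.006)]]
        print(z,P.min(0).round(1),P.max(0).round(1))
    G=proj(c,np.array([[.5228,-.236+.0405,.08],[.5228,-.236-.0405,.08],[.5228+.0405,-.236,.08]]),par);print("pot pts pred",G.round(1).tolist())
E
```

```text
nominal [208.1 377.4 269.6 278.9]
x mm 0.9941405053888009 h mm 81.10770504417708 tilt deg -2.366586488806203 [-0. -0. -0.] [206.  379.  265.2 275. ]
scene cols 224 260 rows 250 269
0.094 [223.1 245.9] [259.8 268.8]
0.099 [222.9 244.1] [259.6 266.9]
pot pts pred [[256.3, 256.0], [227.3, 270.8], [253.6, 270.9]]
side cols 333 365 rows 150 167
0.094 [330.8 147.1] [365.6 168.1]
0.099 [330.9 145.3] [365.8 166.2]
pot pts pred [[347.3, 173.3], [348.1, 154.3], [330.4, 162.6]]
```

Request:
move_arm(series=[{"jaw":-0.2,"delta_pos":[1,0.2,2.8],"rot":[-0.003,0.002,-0.001]},{"jaw":-0.2,"delta_pos":[0,0,0],"rot":[0,0,0]},{"jaw":-0.2,"delta_pos":[0,0,0],"rot":[0,0,0]}])

```text
time: 12.8
tcp_pos: [0.5226, -0.2363, 0.1744]
tool_rot: [3.141, -0.0, -3.127]
ft_force: [-0.1, -0.5, 0.5]
width: 0.0512
```

```bash
python3 err.py .5228 -.2362 .1745 180.85
```

```text
12.8 tcp [ 0.5226 -0.2363  0.1744] rpy [ 1.7999e+02 -2.0000e-02 -1.7914e+02] w 0.0512 F [-0.1 -0.5  0.5] M [-0.03 -0.04 -0.  ] q7 1.74
dpos mm [-0.2  0.1 -0.1] rot [ 0.0002 -0.0003  0.0001]
```

Request:
move_arm(series=[{"jaw":1,"delta_pos":[0,0,0],"rot":[0,0,0]},{"jaw":1,"delta_pos":[0,0,0],"rot":[0,0,0]},{"jaw":1,"delta_pos":[0,0,0],"rot":[0,0,0]},{"jaw":1,"delta_pos":[0,0,0],"rot":[0,0,0]},{"jaw":1,"delta_pos":[0,0,0],"rot":[0,0,0]},{"jaw":1,"delta_pos":[0,0,0],"rot":[0,0,0]},{"jaw":1,"delta_pos":[0,0,0],"rot":[0,0,0]}], newtons=120)

```text
time: 13.38
tcp_pos: [0.5225, -0.2364, 0.1747]
tool_rot: [3.141, -0.0, -3.127]
ft_force: [-0.3, -0.3, -0.5]
width: 0.0122
```

```bash
python3 look.py w11; python3 err.py .5228 -.2362 .1745 180.85;python3 - <<'E'
import cv2
im=cv2.imread("pics/w11.png");cv2.imwrite("pics/w11z.png",cv2.resize(im[190:410,230:410],None,fx=2.7,fy=2.7,interpolation=1))
E
```

```text
13.43 [ 0.5225 -0.2364  0.1747] [ 3.1415e+00 -5.0000e-04 -3.1268e+00] [ 0.533  0.483 -0.278  1.897  0.181  0.787  1.742] [-0.3 -0.1  1.8] [0.01 0.08 0.04] 0.0119
13.43 tcp [ 0.5225 -0.2364  0.1747] rpy [ 1.7999e+02 -3.0000e-02 -1.7915e+02] w 0.0119 F [-0.3 -0.1  1.8] M [0.01 0.08 0.04] q7 1.74
dpos mm [-0.3  0.2  0.2] rot [ 0.0001 -0.0005 -0.    ]
```

View pics/w11z.png

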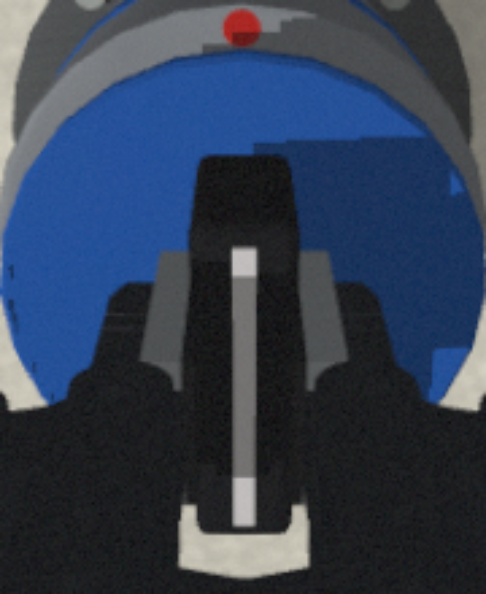

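Regripped centred and lower. Pressing in small steps.

Request:
move_arm(series=[{"jaw":1,"delta_pos":[0,0,2],"rot":[0,0,0]},{"jaw":1,"delta_pos":[0,0,2],"rot":[0,0,0]},{"jaw":1,"delta_pos":[0,0,1],"rot":[0,0,0]}])

```text
time: 13.68
tcp_pos: [0.5226, -0.2364, 0.1699]
tool_rot: [-3.141, -0.0, -3.127]
ft_force: [-1.5, -0.1, 5.4]
width: 0.0119
```

```bash
python3 look.py w12; python3 err.py .5228 -.2362 .1745 180.85;python3 - <<'E'
import cv2
im=cv2.imread("pics/w12.png");cv2.imwrite("pics/w12z.png",cv2.resize(im[190:410,230:410],None,fx=2.7,fy=2.7,interpolation=1))
E
```

```text
13.73 [ 0.5225 -0.2364  0.1698] [-3.1415e+00 -4.0000e-04 -3.1267e+00] [ 0.532  0.49  -0.277  1.9    0.185  0.777  1.739] [-0.9  0.2  3.7] [0.12 0.25 0.01] 0.0123
13.73 tcp [ 0.5225 -0.2364  0.1698] rpy [-1.7999e+02 -2.0000e-02 -1.7915e+02] w 0.0123 F [-0.9  0.2  3.7] M [0.12 0.25 0.01] q7 1.74
dpos mm [-0.3  0.2 -4.7] rot [-0.0001 -0.0004  0.    ]
```

View pics/w12z.png

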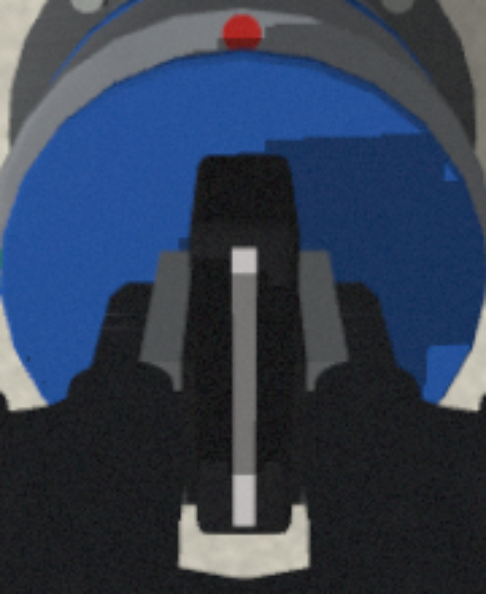

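The lid stays level and unslipped in the grip. Continuing.

Request:
move_arm(series=[{"jaw":1,"delta_pos":[0,0,2],"rot":[0,0,0]},{"jaw":1,"delta_pos":[0,0,2],"rot":[0,0,0]}])

```text
time: 13.9
tcp_pos: [0.5226, -0.2364, 0.166]
tool_rot: [-3.141, -0.0, -3.127]
ft_force: [-1.4, 0.5, 4.9]
width: 0.0121
```

```bash
python3 look.py w13; python3 err.py .5228 -.2362 .1607 180.85;python3 - <<'E'
import cv2
im=cv2.imread("pics/w13.png");cv2.imwrite("pics/w13z.png",cv2.resize(im[190:410,230:410],None,fx=2.7,fy=2.7,interpolation=1))
E
```

```text
13.95 [ 0.5226 -0.2364  0.1658] [-3.1413e+00 -4.0000e-04 -3.1267e+00] [ 0.53   0.495 -0.275  1.902  0.187  0.769  1.737] [-1.7  0.8  6.4] [ 0.19  0.41 -0.  ] 0.012
13.95 tcp [ 0.5226 -0.2364  0.1658] rpy [-1.7998e+02 -2.0000e-02 -1.7915e+02] w 0.012 F [-1.7  0.8  6.4] M [ 0.19  0.41 -0.  ] q7 1.74
dpos mm [-0.2  0.2  5.1] rot [-0.0003 -0.0004  0.    ]
```

View pics/w13z.png

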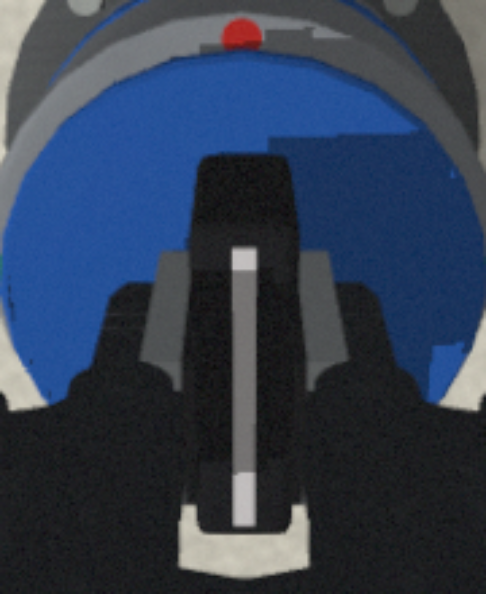

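Spring force matches the expected 8.4 N at this depth. Pushing on to flush.

Request:
move_arm(series=[{"jaw":1,"delta_pos":[0,0,2],"rot":[0,0,0]},{"jaw":1,"delta_pos":[0,0,2],"rot":[0,0,0]},{"jaw":1,"delta_pos":[0,0,1],"rot":[0,0,0]}])

```text
time: 14.2
tcp_pos: [0.5226, -0.2364, 0.1614]
tool_rot: [-3.141, -0.001, -3.127]
ft_force: [-2.5, 0.7, 7.8]
width: 0.0118
```

```bash
python3 look.py w14; python3 err.py .5228 -.2362 .1607 180.85
```

```text
14.25 [ 0.5226 -0.2364  0.1613] [-3.1411e+00 -5.0000e-04 -3.1268e+00] [ 0.528  0.501 -0.273  1.904  0.19   0.761  1.734] [-2.2 -0.3  8.3] [0.31 0.68 0.1 ] 0.0119
14.25 tcp [ 0.5226 -0.2364  0.1613] rpy [-1.7997e+02 -3.0000e-02 -1.7916e+02] w 0.0119 F [-2.2 -0.3  8.3] M [0.31 0.68 0.1 ] q7 1.73
dpos mm [-0.2  0.2  0.6] rot [-0.0005 -0.0005 -0.0001]
```

Almost flush, level. Now turning clockwise (+z tool) slowly with light downward pressure, checking for drift.

Request:
move_arm(series=[{"jaw":1,"delta_pos":[0,0,0.5],"rot":[0,0,0.04]},{"jaw":1,"delta_pos":[0,0,0.5],"rot":[0,0,0.05]},{"jaw":1,"delta_pos":[0,0,0.5],"rot":[0,0,0.05]},{"jaw":1,"delta_pos":[0,0,0.5],"rot":[0,0,0.05]}])

```text
time: 14.58
tcp_pos: [0.5232, -0.2366, 0.161]
tool_rot: [-3.141, 0.001, 2.96]
ft_force: [-2.0, 1.1, 8.8]
width: 0.0119
```

```bash
python3 err.py .5226 -.2362 .1607 88.85
```

```text
14.58 tcp [ 0.5232 -0.2366  0.161 ] rpy [-1.7994e+02  5.0000e-02  1.6960e+02] w 0.0119 F [-2.   1.1  8.8] M [0.3 0.6 0.1] q7 1.57
dpos mm [0.7 0.3 0.3] rot [-2.0000e-04  1.4000e-03  1.4093e+00]
```

Turning freely. Continuing.

Request:
move_arm(series=[{"jaw":1,"delta_pos":[0.5,0.2,0.7],"rot":[0,0,0.06]},{"jaw":1,"delta_pos":[0,0,0.5],"rot":[0,0,0.06]},{"jaw":1,"delta_pos":[0,0,0.5],"rot":[0,0,0.06]},{"jaw":1,"delta_pos":[0,0,0.5],"rot":[0,0,0.06]},{"jaw":1,"delta_pos":[0,0,0.5],"rot":[0,0,0.06]},{"jaw":1,"delta_pos":[0,0,0.5],"rot":[0,0,0.06]}])

```text
time: 15.08
tcp_pos: [0.5233, -0.2347, 0.1606]
tool_rot: [-3.141, 0.002, 2.586]
ft_force: [-3.0, 1.0, 9.1]
width: 0.0121
```

```bash
python3 err.py .5226 -.2362 .1607 88.85;python3 look.py w15
```

```text
15.08 tcp [ 0.5233 -0.2347  0.1606] rpy [-1.7999e+02  1.0000e-01  1.4814e+02] w 0.0121 F [-3.   1.   9.1] M [0.27 0.67 0.14] q7 1.24
dpos mm [-0.2 -1.6 -0.1] rot [8.0000e-04 1.6000e-03 1.0348e+00]
15.13 [ 0.5233 -0.2347  0.1606] [-3.1414e+00  1.8000e-03  2.5817e+00] [ 0.416  0.49  -0.133  1.914  0.093  0.741  1.241] [-2.8  1.6  9.6] [0.23 0.68 0.14] 0.0123
```

View pics/w15.png

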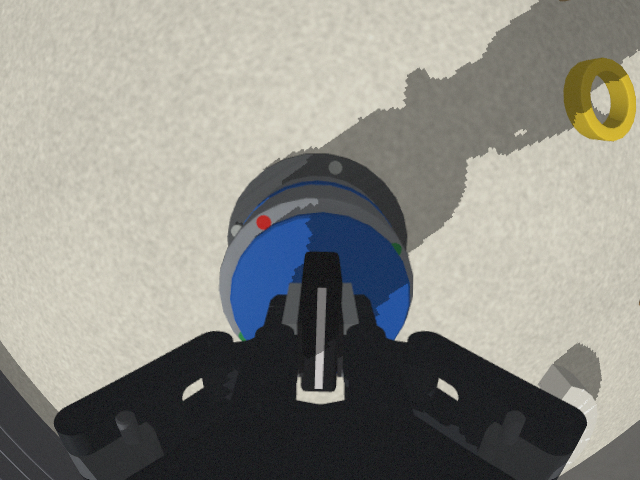

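Turning properly: the red dot is now at (264,222) and the lid still level. TCP drifts slightly in y, which I'll correct as I go.

Request:
move_arm(series=[{"jaw":1,"delta_pos":[0,-1.2,0.5],"rot":[0,0,0.06]},{"jaw":1,"delta_pos":[0,-0.5,0.5],"rot":[0,0,0.06]},{"jaw":1,"delta_pos":[0,-0.5,0.5],"rot":[0,0,0.06]},{"jaw":1,"delta_pos":[0,-0.5,0.5],"rot":[0,0,0.06]},{"jaw":1,"delta_pos":[0,-0.5,0.5],"rot":[0,0,0.06]},{"jaw":1,"delta_pos":[0,-0.5,0.5],"rot":[0,0,0.06]}])

```text
time: 15.63
tcp_pos: [0.5239, -0.2354, 0.161]
tool_rot: [3.136, 0.005, 2.211]
ft_force: [-2.6, 0.9, 9.0]
width: 0.0119
```

```bash
python3 err.py .5226 -.2362 .1607 88.85
```

```text
15.63 tcp [ 0.5239 -0.2354  0.161 ] rpy [179.7    0.3  126.67] w 0.0119 F [-2.6  0.9  9. ] M [0.19 0.49 0.14] q7 0.93
dpos mm [ 0.1 -1.5  0.3] rot [0.0069 0.0033 0.6601]
```

Request:
move_arm(series=[{"jaw":1,"delta_pos":[0,-1.2,0.7],"rot":[0.006,0.003,0.06]},{"jaw":1,"delta_pos":[0,-0.6,0.7],"rot":[0.001,0,0.06]},{"jaw":1,"delta_pos":[0,-0.6,0.7],"rot":[0.001,0,0.06]},{"jaw":1,"delta_pos":[0,-0.5,0.7],"rot":[0.001,0,0.06]},{"jaw":1,"delta_pos":[0,-0.5,0.7],"rot":[0.001,0,0.06]},{"jaw":1,"delta_pos":[0,-0.5,0.7],"rot":[0.001,0,0.06]}])

```text
time: 16.13
tcp_pos: [0.5246, -0.235, 0.1607]
tool_rot: [3.139, 0.005, 1.839]
ft_force: [-2.6, 2.2, 8.7]
width: 0.0121
```

```bash
python3 err.py .5226 -.2362 .1600 88.85;python3 look.py w16
```

```text
16.13 tcp [ 0.5246 -0.235   0.1607] rpy [179.83   0.31 105.34] w 0.0121 F [-2.6  2.2  8.7] M [0.14 0.49 0.16] q7 0.61
dpos mm [-0.6 -2.3  0.7] rot [0.0037 0.005  0.2879]
16.18 [ 0.5247 -0.235   0.1607] [3.1386 0.0056 1.8347] [ 0.268  0.487  0.055  1.924 -0.034  0.726  0.606] [-2.8  1.3  8.5] [0.25 0.45 0.04] 0.0122
```

View pics/w16.png

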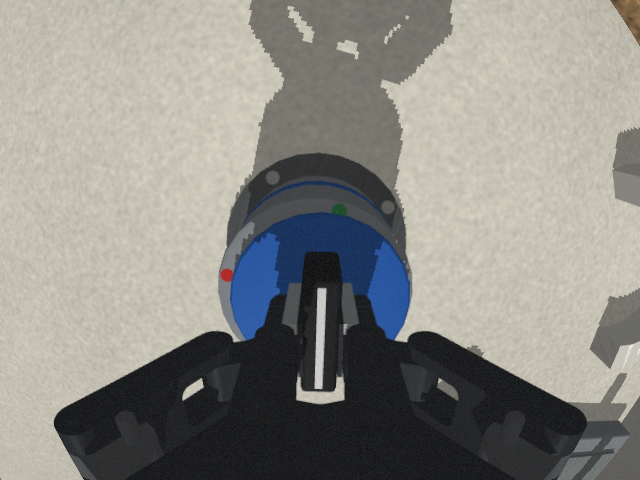

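The green dot sits at (339,211) near the bar's axis, with about 15° to go. Continuing to the stop.

Request:
move_arm(series=[{"jaw":1,"delta_pos":[-0.5,-1.5,0.9],"rot":[0.004,0.004,0.06]},{"jaw":1,"delta_pos":[0,-0.8,0.9],"rot":[0.001,0,0.06]},{"jaw":1,"delta_pos":[0,-0.8,0.9],"rot":[0.001,0,0.06]},{"jaw":1,"delta_pos":[0,-0.6,0.9],"rot":[0.001,0,0.06]},{"jaw":1,"delta_pos":[0,-0.5,0.9],"rot":[0.001,0,0.05]}])

```text
time: 16.6
tcp_pos: [0.5246, -0.2356, 0.1605]
tool_rot: [3.138, 0.004, 1.538]
ft_force: [-6.7, 4.1, 16.4]
width: 0.0119
```

```bash
python3 err.py .5226 -.2362 .1600 88.85;python3 look.py w17
```

```text
16.6 tcp [ 0.5246 -0.2356  0.1605] rpy [179.79   0.23  88.15] w 0.0119 F [-6.7  4.1 16.4] M [0.53 1.61 0.79] q7 0.36
dpos mm [-0.7 -2.   0.5] rot [ 0.0036  0.0041 -0.0123]
16.65 [ 0.5245 -0.2355  0.1605] [3.1383 0.0041 1.5359] [ 0.21   0.49   0.131  1.927 -0.088  0.726  0.357] [-5.4  2.5 13.6] [0.21 1.15 0.56] 0.0126
```

Run:
```python
from h import *
im=cv2.imread("pics/w17.png");cv2.imwrite("pics/w17z.png",cv2.resize(im[150:410,200:440],None,fx=2.3,fy=2.3,interpolation=1))
for n in ("w13","w17"):
    im=cv2.imread(f"pics/{n}.png");hsv=cv2.cvtColor(im,cv2.COLOR_BGR2HSV)
    m=(hsv[...,1]<60)&(hsv[...,2]>90);m[:275]=0;m[380:]=0;m[:,:309]=0;m[:,331:]=0
    v,u=np.nonzero(m);print(n,len(u),np.degrees(np.polyfit(v,u,1)[0]))
```

```text
w13 816 0.0034730135338947553
w17 865 1.197606364583206
```

View pics/w17z.png

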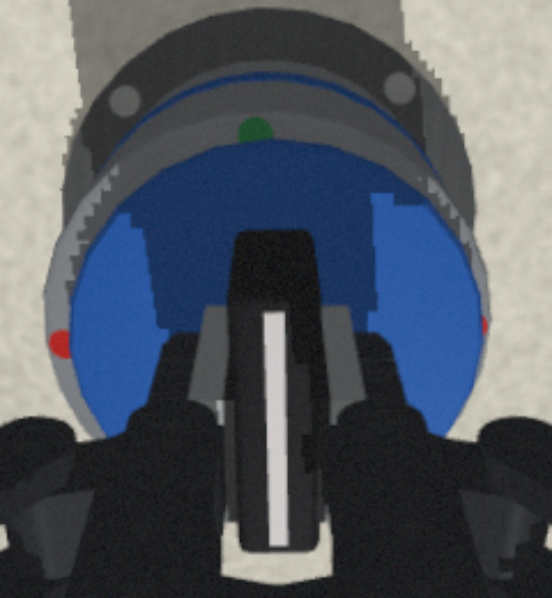

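```bash
cat > ang.py <<'E'
import sys
from h import *
n=sys.argv[1]
im=cv2.imread(f"pics/{n}.png");par=np.load("par.npy",allow_pickle=True).item();hsv=cv2.cvtColor(im,cv2.COLOR_BGR2HSV)
m=(hsv[...,1]<60)&(hsv[...,2]>90);m[:280]=0;m[385:]=0;m[:,:309]=0;m[:,333:]=0
v,u=np.nonzero(m)
Q=np.array([atz("wrist",(a,b),.116,par)[:2] for a,b in zip(u,v)]);c=Q.mean(0);d=np.linalg.svd(Q-c)[2][0]
print("line mid",c.round(4),"ang",(np.degrees(np.arctan2(d[1],d[0]))%180).round(2))
E
python3 ang.py w17;python3 tilt.py;python3 err.py .5226 -.2362 .1600 88.85
```

```text
line mid [ 0.5247 -0.2337] ang 89.25
nominal [209.9 378.9 271.6 280.9]
16.65 tcp [ 0.5245 -0.2355  0.1605] rpy [179.81   0.24  88.  ] w 0.0126 F [-5.4  2.5 13.6] M [0.21 1.15 0.56] q7 0.36
dpos mm [-0.8 -1.9  0.5] rot [ 0.0032  0.0041 -0.0148]
```

Request:
move_arm(series=[{"jaw":1,"delta_pos":[-0.3,-1.2,1],"rot":[0.003,0.003,0.03]},{"jaw":1,"delta_pos":[0,-0.5,1.2],"rot":[0,0,0.03]},{"jaw":1,"delta_pos":[0,-0.5,1.2],"rot":[0,0,0.02]}])

```text
time: 16.9
tcp_pos: [0.5233, -0.2353, 0.1605]
tool_rot: [3.14, 0.003, 1.462]
ft_force: [-3.6, 2.2, 14.4]
width: 0.012
```

```bash
python3 look.py w18; python3 ang.py w18;python3 err.py .5226 -.2362 .1600 88.85
python3 - <<'E'
import cv2
im=cv2.imread("pics/w18.png");cv2.imwrite("pics/w18z.png",cv2.resize(im[150:410,200:440],None,fx=2.3,fy=2.3,interpolation=1))
E
```

```text
16.95 [ 0.5233 -0.2352  0.1605] [3.1398e+00 3.0000e-03 1.4613e+00] [ 0.196  0.49   0.15   1.93  -0.102  0.727  0.296] [-4.7  1.4 14.6] [0.14 1.21 1.2 ] 0.0124
line mid [ 0.5232 -0.234 ] ang 85.52
16.95 tcp [ 0.5233 -0.2352  0.1605] rpy [1.799e+02 1.700e-01 8.373e+01] w 0.0124 F [-4.7  1.4 14.6] M [0.14 1.21 1.2 ] q7 0.3
dpos mm [-1.  -0.6  0.5] rot [ 0.0016  0.0031 -0.0894]
```

View pics/w18z.png

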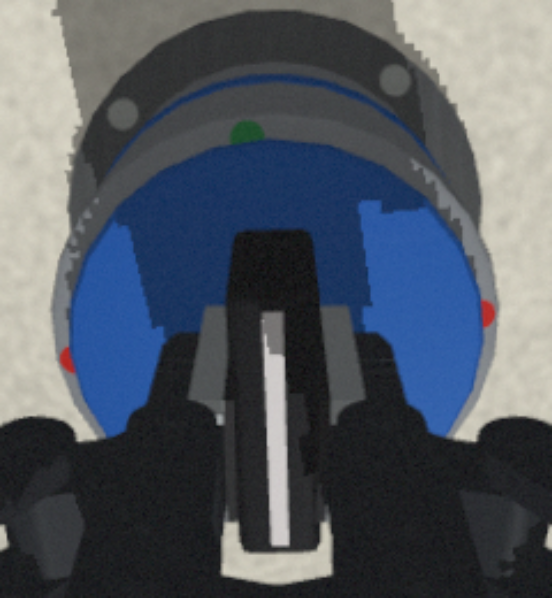

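The lid is against the stop: it reads about 92–95° turned, and Mz rose to 1.2 N m with the tool about 2° ahead. One more press row, holding the force, then I'll verify with the fixed cameras.

Request:
move_arm(series=[{"jaw":1,"delta_pos":[-0.5,-0.5,1.5],"rot":[0,0,0.012]},{"jaw":1,"delta_pos":[-0.3,-0.3,2],"rot":[0,0,0.012]}])

```text
time: 17.12
tcp_pos: [0.5233, -0.2352, 0.1605]
tool_rot: [3.139, 0.004, 1.447]
ft_force: [-9.4, 3.8, 28.5]
width: 0.0121
```

```bash
python3 look.py w19; python3 ang.py w19
python3 - <<'E'
from h import *
a=np.linspace(0,2*np.pi,721);ims=[]
for c in ("scene","side"):
    im=optics.read_camera(c);par=optics.camera_params(c);cv2.imwrite(f"pics/{c}_end.png",im)
    p=proj(c,[.5228,-.236,.09],par)[0].astype(int)
    ims.append(cv2.resize(im[p[1]-40:p[1]+40,p[0]-45:p[0]+45],None,fx=4.4,fy=4.4,interpolation=2))
    hsv=cv2.cvtColor(im,cv2.COLOR_BGR2HSV);b=cv2.inRange(hsv,(100,120,50),(130,255,255))
    u,v=proj(c,[.5228,-.236,.085],par)[0].astype(int)
    roi=np.zeros_like(b);roi[v-25:v+14,u-30:u+30]=1;b*=roi
    N,L,S,C=cv2.connectedComponentsWithStats(b);i=1+np.argmax(S[1:,4])
    cc=np.nonzero((L==i).any(0))[0];rr=np.nonzero((L==i).any(1))[0]
    print(c,"cols",cc.min(),cc.max()+1,"rows",rr.min(),rr.max()+1)
    for z in (.080,.085):
        P=np.r_[[proj(c,[.5228+.04*np.cos(t),-.236+.04*np.sin(t),z+k],par)[0] for t in a for k in (0,.006)]]
        print(z,P.min(0).round(1),P.max(0).round(1))
cv2.imwrite("pics/both4.png",np.hstack(ims))
E
python3 err.py .5226 -.2362 .1600 88.85
```

```text
17.17 [ 0.5233 -0.2351  0.1605] [3.1391 0.0043 1.4471] [ 0.192  0.49   0.154  1.931 -0.104  0.725  0.282] [-8.7  4.5 22.9] [0.46 1.78 1.55] 0.0118
line mid [ 0.5233 -0.2337] ang 85.04
scene cols 225 261 rows 255 275
0.08 [223.7 251. ] [260.1 274. ]
0.085 [223.5 249.2] [260.  272.1]
side cols 332 365 rows 155 173
0.08 [330.5 152.2] [365.1 173.3]
0.085 [330.6 150.4] [365.3 171.4]
17.27 tcp [ 0.5233 -0.2351  0.1604] rpy [179.85   0.24  82.94] w 0.0119 F [-7.4  3.4 23.3] M [0.47 1.78 1.61] q7 0.28
dpos mm [-1.2 -0.5  0.5] rot [ 0.0023  0.0043 -0.1031]
```

View pics/both4.png

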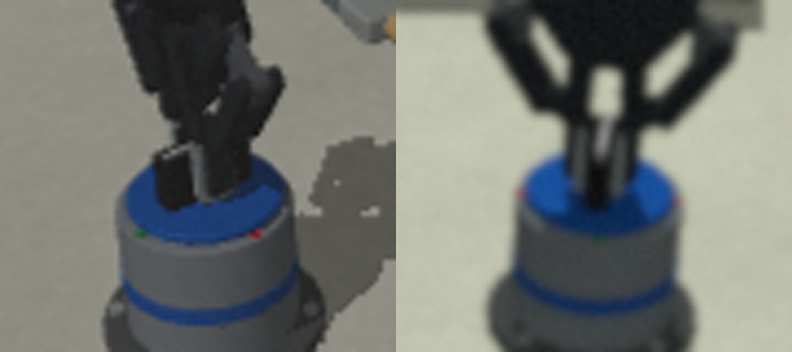

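View pics/scene_end.png

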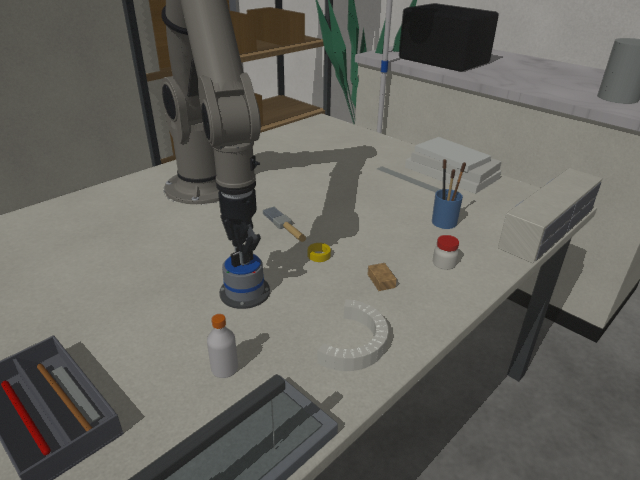

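The lid is flush and level on the rim in both views. It is at the stop, the push is steady at about 23 N, and the other things are where they were. Handing in.

```bash
python3 -c "
from cell import env,read_state
s=read_state();print(s['time'],s['ft_force'],s['width'],s['tcp_pos']);print(env.hand_in())"
```

```text
17.2667 [-7.44553967  3.35930634 23.2868066 ] 0.011902015601756298 [ 0.52325617 -0.2351108   0.16044944]
the job is handed in; nothing more can be done
None
```

The pot is closed and handed in at 17.3 s. The lid's pins went into the notches, and I pressed it down to the rim and turned it clockwise to the stop. The arm is still holding it by the handle and pressing down. The hand-in gave no verdict.

**One mishap:** my first grip was too high on the bar. The lid tipped about 12° in the jaws when I first pressed, with the pins already in the notches. I let it settle level on the follower and gripped it lower at 120 N. It then went down level.

**Last checks:**
- **Flush:** both fixed cameras fit flush better than 5 mm up, to about 1 pixel (roughly 2 mm). The push was steady at about 23 N, more than the spring's 11 N.
- **Stop:** the turning moment rose to about 1.6 N m while the lid barely moved.
- **Angle (disagrees):** the lid reads about 95–96° from its notch position, slightly past the stated 90–94°. I put this down to error in reading the handle's line.
- **Sideways force:** about 8 N remains from a position offset of 1–2 mm.
- **Other things:** they appear unmoved in the scene view.

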